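# Turn the cedar moth tiles fresh side up and shut them in the drawer

### The arm

A 7-joint arm with a two-finger parallel gripper is mounted at the origin on the work surface. World frame = base frame: x ahead of the robot, y to its left, z up, the work surface at z = 0. Lengths are in m, angles in rad, forces in N, time in s.
With the tool pointing down it reaches from about 0.4 to 0.85 m from the base axis. Payload 4.5 kg.
Tool frame: the origin (TCP) lies between the finger pads; the fingertips stand 25 mm ahead of it and the grasp point (between the pads) lies 6 mm ahead of it (r.tips_ahead is the distance from the TCP to the fingertips, in m); z points along the fingers, y is the direction in which the jaws open and shut (so a half turn about z gives the same grasp; the last joint's range is limited). The gripper opens to 88 mm and grips with 3 to 60 N. Pads are 18 mm wide; open, the fingers measure 123 mm over their backs; the gripper's body (75 mm by 187 mm) begins 45 mm behind the grasp point.
Start: joints at [1.369, 0.689, -0.195, 1.565, 0.157, 0.902, -0.215], TCP at [0.146, -0.608, 0.264] pointing down, gripper open.
Joint ranges: [-3.01, 3.01], [-0.46, 2.08], [-1.47, 1.51], [0.13, 2.56], [-1, 4.14], [0.04, 2.09], [-2.66, 2.66]. Speed limits (rad/s): [2.57, 2.57, 3.14, 3.14, 3.14, 3.14, 3.14].

### API

Orientations are given as a unit quaternion [x, y, z, w].
In Python, from plant import r, imaging gives the robot as it stands.
- The arm moves only by the tool send_rows, never from a script. Its argument "moves" is one flat list of numbers, 6 for each row, row after row: the shift along the tool's x, y, z in m, then the turn, a rotation vector about the tool's x, y, z in degrees. A call has exactly 5 rows; each row is the pose to reach, as a shift and turn from the pose measured when the call began, along the tool's axes at that moment; what a row does not reach only later rows make up. A row lasts 1/12 s, in which the tool goes at most 41.7 mm and 7.16 degrees, less where a joint would pass 70% of its speed; a pose out of reach is approached as far as the arm can. A call with a gripper value outside its range is refused whole. "claw" is the closure, from -1 (fully open) to 1 (shut), so that 0 is half open, set as the call begins (left out, the last holds). The fingers move at their own pace and stop on an object; "grip_force" is the grip in N (left out, the last holds). Time passes only in rows, so rows that repeat a pose let the fingers close, or fill a call up. It gives the time, the measured TCP pose, the force and the opening at its end, in the units of the state.
- r.get_state(): the state, without advancing time (a new reading comes with each control period).
- imaging.snapshot(name): name is "scene" or "top"; returns a dict with "image" (420x560x3 uint8, red, green, blue), "depth" (420x560 float32, m along the optical axis (not along the pixel's ray), 0 where there is no reading), "mtx" (3x3 intrinsics, pixels), "rvec" (rotation vector, rad) and "tvec" (3), from world to camera coordinates, as OpenCV has them. Camera axes: x right, y down, z forward; pixel columns grow to the right and rows downward; lengths in m; the calibration is good to about 2 mm. A picture is of the moment at which its call begins.
- r.finish_job(): hands the job in, once; it reports no verdict.
Trained networks look in a picture, given as the dict that the camera call returned (one of the last four; its "shot" number tells which), for a name from the list of things; names that differ only in an ending like _2 or _b are one class to them, and where a whole thing is asked for, a point or a joint stands for the part that bears it (a point fixed in the world has none). Each returns a list of dicts, best first, with "score" (0 to 1); they miss things now and then, are a little off and sometimes report something else, mostly with a low value. They report only what shows in the picture. A call takes as long as a camera call. They do not tell look-alikes from the thing itself.
- imaging.look_for(query, picture): "box" ([centre column, centre row, width, height] as shares, 0 to 1, of the picture: columns of its width, rows of its height, round what is visible of it).
- imaging.silhouettes(query, picture): "pixels" (420x560 bool, what is visible of it) and "box" ([centre column, centre row, width, height] as shares, 0 to 1, of the picture: columns of its width, rows of its height, round what is visible of it).
- imaging.pinpoint(query, picture): "point" ([column, row] as shares, 0 to 1, of the picture: columns of its width, rows of its height: a listed point, or the origin of a listed thing).
The state is a dict: "clock": time; "q": joint angles; "qd": joint speeds; "joint_torque": joint torques, N m; "tool_pos": TCP position; "eef_rot": TCP orientation; "contact_force": force on the tool from outside, world axes, zero at the start; "moment": the same for the moment, N m; "opening": opening from 0.0 (shut) to 1.0 (fully open).
Only numpy, scipy, OpenCV 4.12 (cv2) and the standard library are available. Lean on these libraries where they do the work, as an engineer would, in place of code of your own. Each camera call takes 0.05 s, during which the arm holds its last target.

### The job

Open the little chest's drawer and lay every cedar tile on the shelf in it, flat and with the bare pale side up, then push the drawer fully shut; tiles may lie on one another or overlap. Tiles lying green side up have to be turned over first: push them up against the sloping stop board and tip them back over. Leave the other things on the shelf where they are.

Things in the scene. Friction and masses are not known exactly. Their poses are not given: they have to be found in the camera images.
- tile0: flat cedar tile, 90 (its x) by 56 (its y) by 12 mm (its z), 45 g (hidden 0.8 to 1.25 times that), one side bare pale wood, the other painted green. Origin at the middle of the block (6 mm below either face); its z axis points OUT OF THE PALE side. It may lie either way up at the start, and it may be absent.
- tile1: flat cedar tile, 90 (its x) by 56 (its y) by 12 mm (its z), 45 g (hidden 0.8 to 1.25 times that), one side bare pale wood, the other painted green. Origin at the middle of the block (6 mm below either face); its z axis points OUT OF THE PALE side. It may lie either way up at the start, and it may be absent.
- tile2: flat cedar tile, 90 (its x) by 56 (its y) by 12 mm (its z), 45 g (hidden 0.8 to 1.25 times that), one side bare pale wood, the other painted green. Origin at the middle of the block (6 mm below either face); its z axis points OUT OF THE PALE side. It may lie either way up at the start, and it may be absent.
- stop_board: fixed pale sloping board for turning tiles. Origin: middle of its foot line; plate 150 mm wide (y), 8 mm thick, front face climbs from the shelf at 42 deg to its +x, 60 mm long (top edge 45 mm beyond the foot, 40 mm high); open behind but for posts at y = +-70 mm. A tile pushed end-on along +x rides up and lies on it, upper 30 mm past the top edge, for a finger to get behind. Position, yaw vary.
- chest_drawer0 (a joint): the chest's drawer, in m: 0 shut, 0.150 fully out; it slides towards -x of the chest, and stays where it is left (1 N of friction)
- chest_drawer0_handle (a point): middle of the drawer's handle: level brass bar 100 mm long (along y), 11 mm thick, about 47 mm above the shelf, held by stand-offs 42 mm either side. Axes as the chest's, +x into the chest. 29 mm of free space between bar and the drawer's white front (15 mm thick), whose outer face is 35 mm behind the bar's centre and whose top is 26 mm above it.
- drawer_floor (a point): point on the drawer's inner floor, 22 mm above the shelf, moving with the drawer; x points into the chest. Inside it reaches x = -87 to +87 and y = -79 to +79 mm; walls 6 mm thick, 41 mm high above the floor, front 50 mm. Fully out, only x = -87 to +56 mm is uncovered, the rest is under the chest's top (85 mm above the shelf).
- chest: small fixed accessory chest 220 (x) by 200 (y) by 85 mm, brown with one white drawer front that faces -x of the chest; origin under its centre. Its position and yaw (up to 0.15 rad) vary.
- canister: bystander: lidded steel canister, 46 mm radius, 150 mm high; origin under its centre
- clip_tray: bystander: pink open tray 100 by 170 by 28 mm holding two hair clips; origin under its centre
- ring_dish: bystander: white ceramic ring dish, 48 mm radius, 24 mm high; origin under its centre
- bauble: bystander: blue glass bauble, 24 mm radius, lying in the ring dish; origin at its centre
- jar: bystander: amber glass jar, 27 mm radius, 60 mm high; origin under its centre
- clip_c: bystander: mauve hair clip 52 by 13 by 9 mm; origin under its centre
Mind the look-alikes: they are no part of the job. Leave any black or yellow look-alike of the tile2 alone. Leave any pink look-alike of the tile1 alone.

How it is judged:
On the way, in this order (a step that is already met when the one before it is completed fails the run):
1. the drawer is pulled open (at least 120 mm) (value of joint chest_drawer0 above 0.12 m), for 0.2 s.
2. every tile present lies flat in the drawer, pale side up (x of tile0 in the frame of drawer_floor between -0.088 and 0.088 m and y of tile0 in the frame of drawer_floor between -0.08 and 0.08 m and z of tile0 in the frame of drawer_floor between -0.005 and 0.045 m and angle between each of tile0, tile1, tile2's own z axis and vertical below 0.5 rad and x of tile1 in the frame of drawer_floor between -0.088 and 0.088 m and y of tile1 in the frame of drawer_floor between -0.08 and 0.08 m and z of tile1 in the frame of drawer_floor between -0.005 and 0.045 m and x of tile2 in the frame of drawer_floor between -0.088 and 0.088 m and y of tile2 in the frame of drawer_floor between -0.08 and 0.08 m and z of tile2 in the frame of drawer_floor between -0.005 and 0.045 m), for 0.2 s.
At the end, for the whole second after the job is handed in: every tile present is at rest inside the drawer, pale side up within 0.5 rad of level (one may rest partly on another), and the drawer is shut to within 8 mm (all of step 2 and value of joint chest_drawer0 below 0.008 m and linear speed of each of tile0, tile1, tile2 below 0.03 m/s); the robot touches nothing.
It fails at once if one of the other things on the shelf is shoved more than 5 cm (distance of any of canister, clip_tray, ring_dish, bauble, jar, clip_c from where it was at the start of the episode above 0.05 m).
Of tile0, tile1, tile2 only 2 to 3 are there at a start; the rules pass over those that are not, and their reading is None.
At some moment in a run one of tile0, tile1, tile2 may be knocked a few centimetres aside while the robot is not near it.
Once in a run the grip may slacken for a moment while it holds something.
It also fails if it takes over 210 s, if anything falls off the work surface, if the arm or the gripper's body presses on something with over 40 N, if the wrist force passes 120 N, or if a joint passes its speed limit or range.

## Working session

There is one attempt and no reset: what is moved stays moved. The work goes in short steps, Python scripts to look and compute and a tool call to move; the robot and the scene stay as the last step left them, time stands still between calls to the robot, and variables do not carry over. Pictures are saved under pics/ and viewed, and the job is handed in when it is done.

Besides the shell and the picture viewer there is one more tool, called after "Request:" as name(argument=value, ...), one argument or row to a line, values as JSON. send_rows: Moves the arm, as the interface text tells. Its arguments: {"type":"object","properties":{"moves":{"type":"array"},"claw":{"type":"number"},"grip_force":{"type":"number"}},"required":["moves"]}

```bash
ls; mkdir -p pics; cat > h.py <<'E'
import numpy as np, cv2
from scipy.spatial.transform import Rotation as R
from plant import r, imaging
def snap(n,save=None,scale=1):
    s=imaging.snapshot(n)
    if save: cv2.imwrite('pics/'+save+'.png',cv2.cvtColor(s['image'],cv2.COLOR_RGB2BGR))
    return s
def w2p(s,p):
    q,_=cv2.projectPoints(np.array(p,float).reshape(-1,3),np.array(s['rvec'],float),np.array(s['tvec'],float),np.array(s['mtx'],float),None); return q[:,0]
def cloud(s):
    K=np.array(s['mtx']);Rm=cv2.Rodrigues(np.array(s['rvec'],float))[0]
    d=s['depth'];v,u=np.mgrid[:420,:560]
    c=np.stack([(u-K[0,2])/K[0,0]*d,(v-K[1,2])/K[1,1]*d,d],-1)
    return (c-np.array(s['tvec']).reshape(3))@Rm
def st():
    s=r.get_state();print('t',round(s['clock'],2),'pos',np.round(s['tool_pos'],4),'rotM',np.round(R.from_quat(s['eef_rot']).as_matrix().T,3).tolist(),'F',np.round(s['contact_force'],1),'op',round(s['opening'],3));return s
def rel(pos,Rt=None):
    "tool-frame shift and rotvec deg"
    s=r.get_state();R0=R.from_quat(s['eef_rot']);d=R0.inv().apply(np.array(pos)-s['tool_pos'])
    rv=np.zeros(3) if Rt is None else (R0.inv()*Rt).as_rotvec(degrees=True)
    print('rel',np.round(d,4),np.round(rv,2));return d,rv
E
python3 - <<'E'
from h import *
s=st();print(s['q'])
a=snap('scene','s0');b=snap('top','t0')
for x in(a,b):print(x['mtx'],x['rvec'],x['tvec'])
E
```

```text
pics
t 0.0 pos [ 0.1458 -0.6071  0.2629] rotM [[0.972, 0.234, -0.0], [0.234, -0.972, -0.002], [-0.001, 0.002, -1.0]] F [0.1 0.1 0.3] op 1.002
[ 1.36880452  0.68998129 -0.1944699   1.56636877  0.15729789  0.90251687
 -0.21509825]
[[401.40777604   0.         285.90972862]
 [  0.         401.40777604 206.68510967]
 [  0.           0.           1.        ]] [ 2.2172619   1.12422212 -0.39442129] [-0.31375656 -0.33344913  1.56473128]
[[471.48017436   0.         280.34262195]
 [  0.         471.48017436 208.46074171]
 [  0.           0.           1.        ]] [ 2.18286064 -2.1701339   0.1150807 ] [-0.03390214  0.57218253  1.4916976 ]
```

View pics/s0.png

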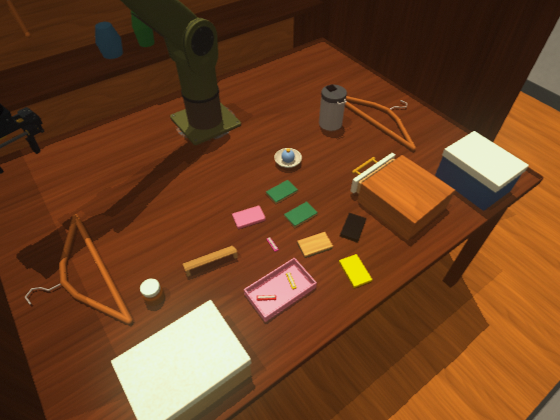

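View pics/t0.png

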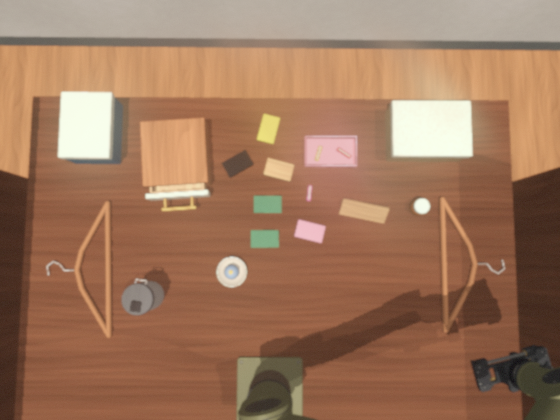

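```bash
python3 - <<'E'
from h import *
b=snap('top');c=cloud(b)
a=snap('scene');ca=cloud(a)
for nm in ['tile0','stop_board','chest','chest_drawer0_handle','drawer_floor','canister','clip_tray','ring_dish','jar','clip_c']:
  for s,cc,l in((b,c,'top'),(a,ca,'scn')):
    try:
      m=imaging.silhouettes(nm,s)
    except Exception as e: print(nm,e);continue
    for o in m[:8]:
      P=cc[o['pixels']&(s['depth']>0)]
      if len(P)==0: continue
      q=np.median(P,0);px=np.array(o['box'][:2])*[560,420]
      rect=cv2.minAreaRect((P[:,:2]*1000).astype(np.float32))
      print(nm,l,round(o['score'],2),px.round(),'xyz',q.round(3),'zr',np.percentile(P[:,2],[2,98]).round(3),'rect',np.round(rect[0]),np.round(rect[1]),round(rect[2],1),np.median(s['image'][o['pixels']],0))
for nm in ['stop_board','chest','chest_drawer0_handle','drawer_floor']:
  for s in(b,a):
    print(nm,[(round(o['score'],2),(np.array(o['point'])*[560,420]).round(1)) for o in imaging.pinpoint(nm,s)[:2]])
E
```

```text
tile0 top 0.95 [280. 170.] xyz [ 0.703 -0.025  0.013] zr [0.004 0.021] rect [705. -24.] [92. 59.] 75.3 [234. 197. 149.]
tile0 top 0.94 [264. 239.] xyz [0.477 0.018 0.014] zr [0.007 0.02 ] rect [476.  20.] [55. 88.] 0.3 [132. 174. 135.]
tile0 top 0.92 [269. 128.] xyz [0.837 0.011 0.013] zr [0.006 0.021] rect [840.   9.] [51. 90.] 77.2 [233. 218. 125.]
tile0 top 0.85 [237. 163.] xyz [0.72  0.11  0.013] zr [0.003 0.02 ] rect [721. 111.] [57. 92.] 31.7 [97. 76. 63.]
tile0 top 0.66 [267. 204.] xyz [0.588 0.01  0.014] zr [0.007 0.02 ] rect [588.  11.] [54. 88.] 0.6 [131. 171. 132.]
tile0 scn 0.91 [355. 272.] xyz [0.842 0.006 0.014] zr [0.005 0.018] rect [837.   9.] [ 57. 100.] 74.9 [237. 228.   0.]
tile0 scn 0.74 [302. 213.] xyz [0.593 0.006 0.014] zr [0.002 0.018] rect [587.   8.] [65. 91.] 1.4 [ 69. 131.  73.]
tile0 scn 0.72 [354. 228.] xyz [0.725 0.107 0.014] zr [0.002 0.018] rect [719. 114.] [ 60. 105.] 29.0 [45. 32. 22.]
tile0 scn 0.68 [250. 218.] xyz [ 0.507 -0.131  0.014] zr [0.003 0.018] rect [ 503. -129.] [91. 62.] 75.5 [239. 141. 156.]
stop_board top 0.72 [365. 212.] xyz [ 0.569 
[... 2565 characters left out ...]
3.]
jar top 0.64 [417. 208.] xyz [ 0.58  -0.469  0.059] zr [0.014 0.067] rect [ 581. -474.] [48. 52.] 52.4 [234. 237. 222.]
clip_c top 0.44 [312. 195.] xyz [ 0.626 -0.124  0.008] zr [-0.002  0.016] rect [ 626. -125.] [14. 47.] 88.1 [216. 170. 172.]
clip_c scn 0.22 [313. 245.] xyz [ 0.708 -0.029  0.014] zr [0.002 0.018] rect [702. -23.] [97. 68.] 74.8 [234. 175.  78.]
stop_board [(0.66, array([361. , 219.3])), (0.53, array([178. , 163.1]))]
stop_board [(0.85, array([207.5, 256.5]))]
chest [(0.57, array([179.7, 160.7]))]
chest [(0.88, array([397.8, 203.8]))]
chest_drawer0_handle [(0.87, array([182.1, 209.6]))]
chest_drawer0_handle [(0.57, array([361.2, 168.1]))]
drawer_floor []
drawer_floor []
```

```bash
python3 - <<'E'
import cv2
a=cv2.imread('pics/t0.png');b=cv2.imread('pics/s0.png')
x=cv2.resize(a[120:270,130:400],None,fx=2.9,fy=2.9,interpolation=cv2.INTER_CUBIC);cv2.imwrite('pics/c1.png',x)
x=cv2.resize(b[140:290,170:450],None,fx=2.8,fy=2.8,interpolation=cv2.INTER_CUBIC);cv2.imwrite('pics/c2.png',x)
E
```

```text
(no output)
```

View pics/c1.png

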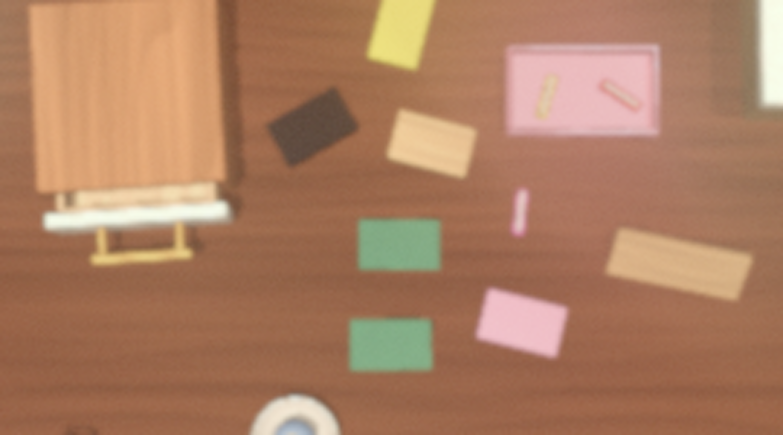

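View pics/c2.png

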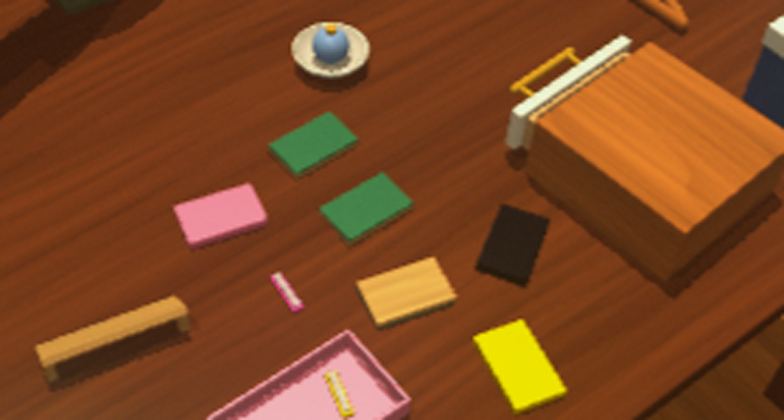

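```bash
python3 - <<'E'
from h import *
b=snap('top');c=cloud(b);a=snap('scene');ca=cloud(a)
# table bias
for s,cc in((b,c),(a,ca)):
  m=(s['depth']>0)&(cc[...,0]>.5)&(cc[...,0]<.55)&(cc[...,1]>-.2)&(cc[...,1]<.2);print('table z',np.percentile(cc[m][:,2],[5,50,95]))
  o=[o for o in imaging.silhouettes('stop_board',s)][0]
  P=cc[o['pixels']];P=P[(P[:,2]>.008)]
  # plane ransac via lstsq z=ax+by+c
  for it in range(5):
    A=np.c_[P[:,:2],np.ones(len(P))];k,*_=np.linalg.lstsq(A,P[:,2],rcond=None);e=P[:,2]-A@k;P=P[abs(e)<max(.003,1.5*e.std())]
  g=k[:2];sl=np.degrees(np.arctan(np.hypot(*g)));print('board grad dir yaw deg',np.degrees(np.arctan2(g[1],g[0])),'slope',sl,e.std(),len(P))
  n=g/np.hypot(*g);d0=-k[2]/np.hypot(*g);t=np.array([-n[1],n[0]]);tt=P[:,:2]@t
  print('foot mid',n*d0+t*(np.percentile(tt,1)+np.percentile(tt,99))/2,'w',np.percentile(tt,99)-np.percentile(tt,1), 'max along',np.percentile(P[:,:2]@n,99)-d0)
# chest top
for s,cc in((b,c),(a,ca)):
  m=(s['depth']>0)&(abs(cc[...,2]-.086)<.009)&(cc[...,0]>.55)&(cc[...,0]<.95)&(cc[...,1]>.15)&(cc[...,1]<.42)
  P=cc[m];rect=cv2.minAreaRect((P[:,:2]*1000).astype(np.float32));print('chest top',rect,np.median(P[:,2]))
  m=(s['depth']>0)&(abs(cc[...,2]-.05)<.012)&(cc[...,0]>.5)&(cc[...,0]<.60)&(cc[...,1]>.18)&(cc[...,1]<.42)
  P=cc[m];rect=cv2.minAreaRect((P[:,:2]*1000).astype(np.float32));print('handle',rect,len(P),np.median(P,0))
  im=s['image'].astype(int)
  m=(s['depth']>0)&(cc[...,2]>.062)&(cc[...,2]<.085)&(im.min(-1)>185)&(cc[...,0]>.5)&(cc[...,0]<.70)&(cc[...,1]>.15)&(cc[...,1]<.45)
  P=cc[m];rect=cv2.minAreaRect((P[:,:2]*1000).astype(np.float32));print('front',rect,len(P),np.median(P,0))
E
```

```text
table z [-0.00360953  0.00262031  0.01534603]
board grad dir yaw deg -11.684540986558977 slope 38.884244032368024 0.002044700473612081 354
foot mid [ 0.53914721 -0.29393888] w 0.14696395727999684 max along 0.05212058070391301
table z [-0.00101535  0.00288408  0.01515053]
board grad dir yaw deg -11.365289610342781 slope 39.55459576888504 0.0012255966430294357 270
foot mid [ 0.5398171  -0.29700201] w 0.1425644938071844 max along 0.053981043591641575
chest top ((725.6271362304688, 303.7705078125), (244.43260192871094, 201.9119873046875), 4.501678943634033) 0.08661922685951738
handle ((580.7744140625, 312.7426452636719), (152.84280395507812, 37.203372955322266), 89.2326889038086) 171 [0.57233613 0.30200293 0.05277497]
front ((613.45751953125, 294.6065673828125), (18.350078582763672, 191.20294189453125), 4.420315265655518) 320 [0.6118834  0.29615346 0.07402485]
chest top ((727.8603515625, 301.64190673828125), (240.7970428466797, 205.86428833007812), 4.200954914093018) 0.08698785141067347
handle ((578.7929077148438, 287.9385986328125), (26.505634307861328, 107.3854751586914), 5.474493026733398) 108 [0.57364692 0.28623807 0.0523639 ]
front ((613.7130737304688, 293.38641357421875), (14.314140319824219, 191.40061950683594), 3.9455511569976807) 135 [0.61481758 0.28897494 0.0744509 ]
```

```bash
python3 - <<'E'
import cv2
a=cv2.imread('pics/t0.png');b=cv2.imread('pics/s0.png')
x=cv2.resize(a[110:220,130:220],None,fx=5,fy=5,interpolation=cv2.INTER_CUBIC);cv2.imwrite('pics/c3.png',x)
x=cv2.resize(b[230:290,170:250],None,fx=8,fy=8,interpolation=cv2.INTER_CUBIC);cv2.imwrite('pics/c4.png',x)
E
```

```text
(no output)
```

View pics/c4.png

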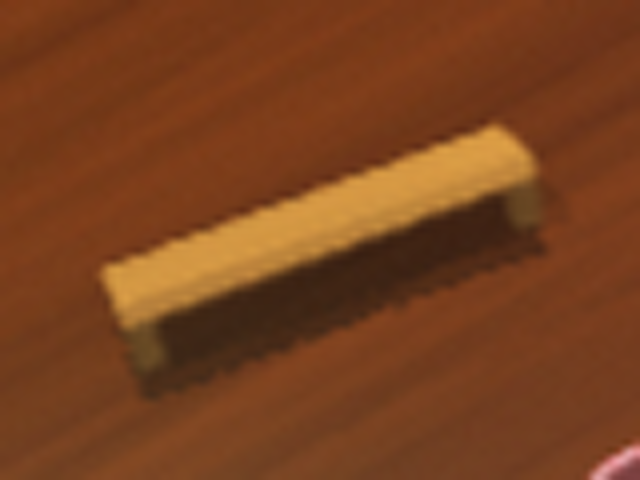

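Request:
send_rows(
  moves=[0.46, -0.41, 0, 0, 0, -40, 0.46, -0.41, 0, 0, 0, -40, 0.46, -0.41, 0, 0, 0, -40, 0.46, -0.41, 0, 0, 0, -40, 0.46, -0.41, 0, 0, 0, -40],
  claw=0.45,
)

```text
clock: 2.22
tool_pos: [0.2657, -0.435, 0.264]
eef_rot: [0.908, 0.42, 0.0, 0.0]
contact_force: [0.6, -0.2, -1.1]
opening: 0.643
```

```bash
python3 - <<'E'
from h import *
s=st();print(np.round(s['q'],3))
az=np.radians(4.4);Rt=R.from_matrix(np.array([[-np.sin(az),np.cos(az),0],[np.cos(az),np.sin(az),0],[0,0,-1]]).T)
rel([.5,-.1,.26],Rt);rel([.5715,.291,.2],Rt)
E
```

```text
t 2.22 pos [ 0.2657 -0.435   0.264 ] rotM [[0.647, 0.762, -0.0], [0.762, -0.647, 0.001], [0.0, -0.001, -1.0]] F [ 0.6 -0.2 -1.1] op 0.643
[ 1.167  0.554 -0.368  1.903  0.287  0.734 -0.07 ]
rel [ 0.4071 -0.0383  0.0039] [ 4.000e-02  3.000e-02 -4.475e+01]
rel [ 0.7514 -0.237   0.0637] [ 4.000e-02  3.000e-02 -4.475e+01]
```

Request:
send_rows(
  moves=[0.41, -0.04, 0, 0, 0, -44.75, 0.41, -0.04, 0, 0, 0, -44.75, 0.41, -0.04, 0, 0, 0, -44.75, 0.41, -0.04, 0, 0, 0, -44.75, 0.41, -0.04, 0, 0, 0, -44.75],
)

```text
clock: 2.63
tool_pos: [0.3845, -0.2639, 0.2641]
eef_rot: [0.735, 0.679, -0.0, 0.001]
contact_force: [0.8, -0.3, 0.2]
opening: 0.283
```

```bash
cat >> h.py <<'E'
az=np.radians(4.4);RH=R.from_matrix(np.array([[-np.sin(az),np.cos(az),0],[np.cos(az),np.sin(az),0],[0,0,-1]]).T)
def down(azdeg):
    "tool down, tool x at azimuth azdeg"
    a=np.radians(azdeg);return R.from_matrix(np.array([[np.cos(a),np.sin(a),0],[np.sin(a),-np.cos(a),0],[0,0,-1]]).T)
E
python3 - <<'E'
from h import *
s=st();print(np.round(s['q'],3))
rel([.5715,.291,.2],RH)
E
```

```text
t 2.63 pos [ 0.3845 -0.2639  0.2641] rotM [[0.079, 0.997, -0.001], [0.997, -0.079, 0.001], [0.001, -0.001, -1.0]] F [ 0.8 -0.3  0.2] op 0.283
[ 0.853  0.524 -0.534  2.017  0.406  0.703 -0.016]
rel [0.568  0.1425 0.0636] [ 0.05  0.07 -8.94]
```

Request:
send_rows(
  moves=[0.568, 0.1425, 0.06, 0, 0, -8.94, 0.568, 0.1425, 0.06, 0, 0, -8.94, 0.568, 0.1425, 0.06, 0, 0, -8.94, 0.568, 0.1425, 0.06, 0, 0, -8.94, 0.568, 0.1425, 0.06, 0, 0, -8.94],
)

```text
clock: 3.05
tool_pos: [0.4504, -0.0673, 0.2426]
eef_rot: [0.68, 0.734, -0.0, 0.001]
contact_force: [1.1, -0.0, 0.9]
opening: 0.274
```

```bash
python3 - <<'E'
from h import *
s=st();print(np.round(s['q'],3))
rel([.5715,.291,.15],RH)
E
```

```text
t 3.05 pos [ 0.4504 -0.0673  0.2426] rotM [[-0.076, 0.997, -0.002], [0.997, 0.076, 0.001], [0.001, -0.001, -1.0]] F [ 1.1 -0.   0.9] op 0.274
[ 0.389  0.546 -0.523  2.073  0.457  0.633 -0.37 ]
rel [0.3481 0.1479 0.0922] [ 0.08  0.09 -0.03]
```

Two calls (second from where first ends: about 208 mm of 389).

Request:
send_rows(
  moves=[0.348, 0.148, 0.092, 0, 0, 0, 0.348, 0.148, 0.092, 0, 0, 0, 0.348, 0.148, 0.092, 0, 0, 0, 0.348, 0.148, 0.092, 0, 0, 0, 0.348, 0.148, 0.092, 0, 0, 0],
)

```text
clock: 3.47
tool_pos: [0.5153, 0.1247, 0.1929]
eef_rot: [0.68, 0.734, -0.0, 0.001]
contact_force: [0.6, -0.4, -0.9]
opening: 0.272
```

```bash
python3 - <<'E'
from h import *
rel([.5715,.291,.15],RH)
E
```

```text
rel [0.1616 0.0687 0.0428] [ 0.1   0.11 -0.03]
```

Request:
send_rows(
  moves=[0.1616, 0.0687, 0.0428, 0, 0, 0, 0.1616, 0.0687, 0.0428, 0, 0, 0, 0.1616, 0.0687, 0.0428, 0, 0, 0, 0.1616, 0.0687, 0.0428, 0, 0, 0, 0.1616, 0.0687, 0.0428, 0, 0, 0],
)

```text
clock: 3.88
tool_pos: [0.5713, 0.2985, 0.1491]
eef_rot: [0.678, 0.735, 0.002, -0.0]
contact_force: [-0.0, 1.0, 0.9]
opening: 0.269
```

```bash
python3 - <<'E'
from h import *
st();s=snap('top');a=snap('scene')
rel([.5715,.291,.058],RH)
x=cv2.cvtColor(cv2.resize(s['image'][100:270,110:270],None,fx=3.4,fy=3.4),cv2.COLOR_RGB2BGR)
y=cv2.cvtColor(cv2.resize(a['image'][80:240,300:480],None,fx=3.4,fy=3.4),cv2.COLOR_RGB2BGR)
cv2.imwrite('pics/d1.png',x);cv2.imwrite('pics/d2.png',y)
E
```

```text
t 3.88 pos [0.5713 0.2985 0.1491] rotM [[-0.081, 0.997, 0.004], [0.997, 0.081, 0.003], [0.002, 0.004, -1.0]] F [-0.   1.   0.9] op 0.269
rel [-0.0052  0.      0.0911] [ 0.1  -0.09  0.25]
```

View pics/d2.png

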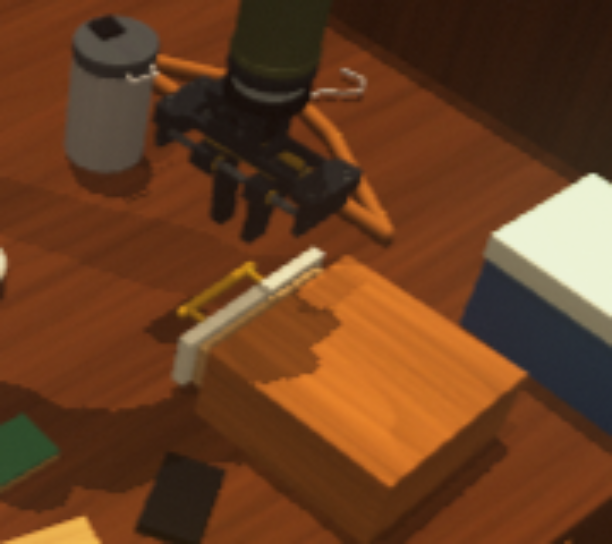

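```bash
python3 - <<'E'
from h import *
import cv2
class S(dict):pass
s=snap('top');a=snap('scene')
t0=cv2.imread('pics/t0.png');s0=cv2.imread('pics/s0.png')
c=np.array([.5715,.291,.047]);y=np.array([-np.sin(az),np.cos(az),0]);x=np.array([y[1],-y[0],0])
for im,sh,nm,(r0,r1,c0,c1) in((t0,s,'e1',(180,220,150,215)),(s0,a,'e2',(140,200,340,400))):
    f=10;z=cv2.resize(im[r0:r1,c0:c1],None,fx=f,fy=f,interpolation=cv2.INTER_CUBIC)
    for off,col in((0,(255,0,0)),(.035,(0,0,255))):
        p=(w2p(sh,[c-y*.05+x*off,c+y*.05+x*off])-[c0,r0]+.5)*f
        cv2.line(z,tuple(map(int,p[0])),tuple(map(int,p[1])),col,1)
    cv2.imwrite('pics/'+nm+'.png',z)
E
```

```text
(no output)
```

View pics/e1.png

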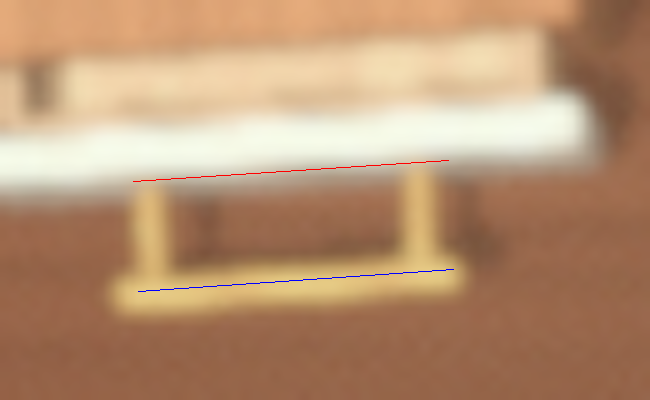

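View pics/e2.png

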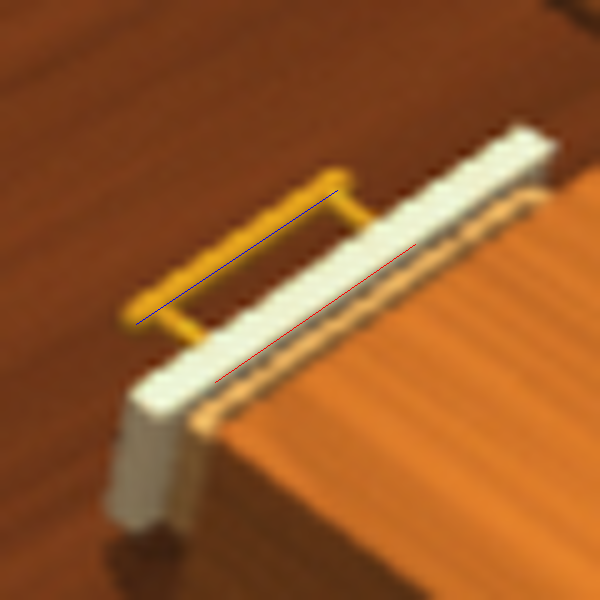

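```bash
python3 - <<'E'
from h import *
st();rel([.569,.294,.058],RH)
E
```

```text
t 4.08 pos [0.5713 0.2902 0.1496] rotM [[-0.076, 0.997, -0.003], [0.997, 0.076, 0.001], [0.001, -0.003, -1.0]] F [ 0.1 -0.8 -0.2] op 0.279
rel [ 0.0043 -0.0022  0.0916] [ 0.07  0.2  -0.02]
```

Request:
send_rows(
  moves=[0.004, -0.002, 0.02, 0, 0, 0, 0.004, -0.002, 0.045, 0, 0, 0, 0.004, -0.002, 0.07, 0, 0, 0, 0.004, -0.002, 0.0916, 0, 0, 0, 0.004, -0.002, 0.0916, 0, 0, 0],
)

```text
clock: 4.5
tool_pos: [0.5673, 0.2891, 0.0546]
eef_rot: [0.68, 0.733, -0.005, 0.002]
contact_force: [-0.4, -0.5, 0.5]
opening: 0.278
```

Request:
send_rows(
  moves=[0, 0, 0, 0, 0, 0, 0, 0, 0, 0, 0, 0, 0, 0, 0, 0, 0, 0, 0, 0, 0, 0, 0, 0, 0, 0, 0, 0, 0, 0],
  claw=1,
  grip_force=20,
)

```text
clock: 4.92
tool_pos: [0.5683, 0.2877, 0.0557]
eef_rot: [0.681, 0.732, -0.005, 0.003]
contact_force: [0.6, -4.3, 3.1]
opening: 0.118
```

Request:
send_rows(
  moves=[0, -0.02, 0, 0, 0, 0, 0, -0.045, 0, 0, 0, 0, 0, -0.07, 0, 0, 0, 0, 0, -0.095, 0, 0, 0, 0, 0, -0.11, 0, 0, 0, 0],
)

```text
clock: 5.33
tool_pos: [0.4553, 0.2792, 0.0559]
eef_rot: [0.68, 0.733, -0.007, 0.002]
contact_force: [2.4, -1.2, -12.3]
opening: 0.116
```

```bash
python3 - <<'E'
from h import *
st();a=snap('scene','f1');t=snap('top','f2')
E
```

```text
t 5.33 pos [0.4553 0.2792 0.0559] rotM [[-0.074, 0.997, -0.012], [0.997, 0.074, -0.007], [-0.006, -0.013, -1.0]] F [  2.4  -1.2 -12.3] op 0.116
```

View pics/f1.png

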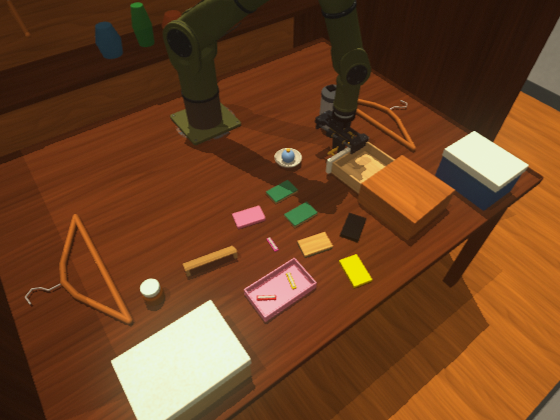

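Request:
send_rows(
  moves=[0, -0.008, 0.001, 0, 0, 0, 0, -0.016, 0.001, 0, 0, 0, 0, -0.024, 0.001, 0, 0, 0, 0, -0.026, 0.001, 0, 0, 0, 0, -0.026, 0.001, 0, 0, 0],
)

```text
clock: 5.85
tool_pos: [0.4435, 0.2784, 0.056]
eef_rot: [0.683, 0.73, 0.002, 0.008]
contact_force: [29.2, -2.1, -20.0]
opening: 0.114
```

```bash
python3 - <<'E'
from h import *
st();t=snap('top','f3');c=cloud(t)
# chest front edge: 
y=np.array([-np.sin(az),np.cos(az)]);x=np.array([y[1],-y[0]])
m=(abs(c[...,2]-.087)<.006)&(c[...,0]>.6)&(c[...,0]<.95)&(c[...,1]>.15)&(c[...,1]<.42)
P=c[m][:,:2];print('along',np.percentile(P@x,[0.5,2,98,99.5]),'across',np.percentile(P@y,[1,99]))
z=cv2.cvtColor(cv2.resize(t['image'][110:290,110:270],None,fx=3.3,fy=3.3,interpolation=cv2.INTER_CUBIC),cv2.COLOR_RGB2BGR);cv2.imwrite('pics/f3.png',z)
E
```

```text
t 5.85 pos [0.4435 0.2784 0.056 ] rotM [[-0.067, 0.998, -0.008], [0.998, 0.067, 0.014], [0.014, -0.007, -1.0]] F [ 29.2  -2.1 -20. ] op 0.114
along [0.66273538 0.66576302 0.86365531 0.86650239] across [0.14856213 0.3451969 ]
```

View pics/f3.png

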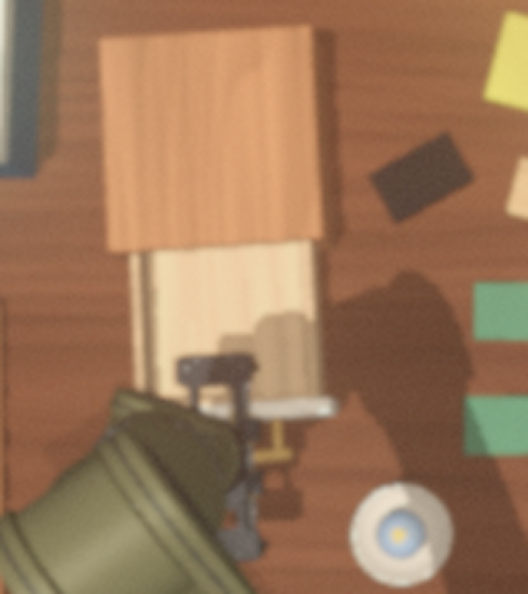

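Request:
send_rows(
  moves=[0, 0.008, 0, 0, 0, 0, 0, 0.008, 0, 0, 0, 0, 0, 0.008, 0, 0, 0, 0, 0, 0.008, 0, 0, 0, 0, 0, 0.008, 0, 0, 0, 0],
  claw=0.4,
)

```text
clock: 6.32
tool_pos: [0.4505, 0.2798, 0.0564]
eef_rot: [0.682, 0.731, 0.003, 0.007]
contact_force: [0.5, 0.2, 0.7]
opening: 0.295
```

```bash
python3 - <<'E'
from h import *
s=st();print(np.round(s['q'],3));rel([.704,-.024,.12],down(75.3))
E
```

```text
t 6.32 pos [0.4505 0.2798 0.0564] rotM [[-0.069, 0.998, -0.007], [0.998, 0.069, 0.013], [0.013, -0.006, -1.0]] F [0.5 0.2 0.7] op 0.295
[-0.54   0.912 -0.184  1.989  0.586  0.288 -1.15 ]
rel [-0.3209  0.2328 -0.0584] [ 0.8   0.26 18.64]
```

Request:
send_rows(
  moves=[0, 0, -0.03, 0, 0, 0, 0, 0, -0.07, 0, 0, 0, -0.02, 0.01, -0.1, 0, 0, 5, -0.06, 0.03, -0.1, 0, 0, 10, -0.1, 0.07, -0.1, 0.8, 0, 18.6],
  claw=-1,
)

```text
clock: 6.73
tool_pos: [0.5099, 0.198, 0.1599]
eef_rot: [0.783, 0.622, -0.001, 0.002]
contact_force: [0.2, -0.2, -0.8]
opening: 0.656
```

```bash
python3 - <<'E'
from h import *
s=st();rel([.704,-.024,.1],down(75.3))
E
```

```text
t 6.73 pos [0.5099 0.198  0.1599] rotM [[0.226, 0.974, -0.003], [0.974, -0.226, 0.001], [0.001, -0.004, -1.0]] F [ 0.2 -0.2 -0.8] op 0.656
rel [-0.1721  0.2391  0.0608] [0.08 0.19 1.64]
```

Request:
send_rows(
  moves=[-0.172, 0.239, 0.0608, 0, 0, 1.64, -0.172, 0.239, 0.0608, 0, 0, 1.64, -0.172, 0.239, 0.0608, 0, 0, 1.64, -0.172, 0.239, 0.0608, 0, 0, 1.64, -0.172, 0.239, 0.0608, 0, 0, 1.64],
)

```text
clock: 7.15
tool_pos: [0.6461, 0.0423, 0.1169]
eef_rot: [0.791, 0.612, -0.001, 0.001]
contact_force: [0.7, 0.8, 0.5]
opening: 0.999
```

```bash
cat >> h.py <<'E'
def tiles(s=None):
    "flat tiles by colour from a top/scene shot"
    s=s or snap('top');c=cloud(s);hsv=cv2.cvtColor(s['image'],cv2.COLOR_RGB2HSV)
    out=[]
    for nm,lo,hi in(('green',(45,50,30),(90,255,255)),('pale',(10,50,120),(25,255,255))):
        m=cv2.inRange(hsv,lo,hi)&((s['depth']>0)&(c[...,2]>.006)&(c[...,2]<.12)).astype(np.uint8)*255
        n,lab,sta,_=cv2.connectedComponentsWithStats(m)
        for i in range(1,n):
            if sta[i,4]<120 or sta[i,4]>1500: continue
            P=c[lab==i];q=cv2.minAreaRect((P[:,:2]*1000).astype(np.float32));(w,h),an=q[1],q[2]
            an=an if w>h else an+90
            print(nm,'c',np.round(q[0]),'med',np.median(P,0).round(4),'mean',P.mean(0).round(4),'size',np.round((max(w,h),min(w,h))),'long az',round(an%180,1),'px',sta[i,:2],sta[i,4])
E
python3 - <<'E'
from h import *
s=st();rel([.704,-.024,.1],down(75.3));tiles();tiles(snap('scene'))
E
```

```text
t 7.15 pos [0.6461 0.0423 0.1169] rotM [[0.252, 0.968, -0.003], [0.968, -0.252, -0.0], [-0.001, -0.002, -1.0]] F [0.7 0.8 0.5] op 0.999
rel [-0.0495  0.0727  0.017 ] [-0.03  0.15  0.1 ]
pale c [ 762. -455.] med [ 0.7349 -0.4047  0.0431] mean [ 0.7692 -0.444   0.0443] size [292. 144.] long az 54.3 px [384 104] 647
pale c [709. -48.] med [ 0.7069 -0.0453  0.0136] mean [ 0.7045 -0.0443  0.0135] size [86. 49.] long az 36.4 px [274 160] 241
pale c [ 569. -303.] med [ 0.5702 -0.2997  0.0256] mean [ 0.5707 -0.2997  0.0251] size [165.  59.] long az 77.9 px [339 197] 720
pale c [467. 291.] med [0.456  0.285  0.0523] mean [0.4604 0.2858 0.0468] size [123.  43.] long az 94.2 px [162 233] 193
pale c [ 9. 76.] med [0.0361 0.0862 0.0142] mean [0.0279 0.0822 0.0142] size [194.  76.] long az 177.5 px [234 356] 670
pale c [-17. -96.] med [-0.0315 -0.0952  0.0138] mean [-0.0276 -0.0933  0.0138] size [138.  34.] long az 174.1 px [294 374] 269
green c [478.  17.] med [0.4789 0.0168 0.014 ] mean [0.4792 0.017  0.014 ] size [90. 58.] long az 91.9 px [267 180] 349
green c [590.  10.] med [0.591  0.0071 0.0141] mean [0.5906 0.0081 0.014 ] size [91. 60.] long az 90.2 px [284 202] 401
pale c [419. 539.] med [0.4368 0.5419 0.0191] mean [0.4331 0.5536 0.0189] size [315. 178.] long az 148.1 px [352  97] 494
pale c [370. 121.] med [0.3717 0.118  0.0203] mean [0.3691 0.1215 0.0219] size [96. 94.] long az 109.2 px [274 148] 261
pale c [855. 517.] med [0.84   0.4914 0.1103] mean [0.8353 0.4985 0.1102] size [252. 123.] long az 35.9 px [442 150] 383
pale c [704. -26.] med [ 0.7059 -0.0275  0.014 ] mean [ 0.7056 -0.027   0.014 ] size [89. 59.] long az 75.2 px [298 232] 481
pale c [ 571. -303.] med [ 0.5787 -0.3068  0.0343] mean [ 0.5767 -0.3059  0.0299] size [150.  46.] long az 78.6 px [183 246] 408
pale c [ 908. -479.] med [ 0.908  -0.4435  0.108 ] mean [ 0.9079 -0.4626  0.1058] size [199.   3.] long az 90.1 px [165 359] 225
```

Request:
send_rows(
  moves=[-0.025, 0.036, 0, 0, 0, 0, -0.0508, 0.0735, 0.01, 0, 0, 0, -0.0508, 0.0735, 0.04, 0, 0, 0, -0.0508, 0.0735, 0.07, 0, 0, 0, -0.0508, 0.0735, 0.08, 0, 0, 0],
)

```text
clock: 7.67
tool_pos: [0.7026, -0.0354, 0.0313]
eef_rot: [0.795, 0.607, -0.006, 0.001]
contact_force: [-1.9, 0.2, 0.1]
opening: 1.002
```

```bash
python3 - <<'E'
from h import *
s=st();rel([.7045,-.0255,.028],down(75.3))
s=snap('scene');x=cv2.cvtColor(cv2.resize(s['image'][180:300,250:400],None,fx=4,fy=4),cv2.COLOR_RGB2BGR);cv2.imwrite('pics/g1.png',x)
E
```

```text
t 7.67 pos [ 0.7026 -0.0354  0.0313] rotM [[0.264, 0.965, -0.011], [0.965, -0.264, -0.005], [-0.007, -0.009, -1.0]] F [-1.9  0.2  0.1] op 1.002
rel [ 0.0101 -0.0007  0.0032] [-0.27  0.62 -0.6 ]
```

View pics/g1.png

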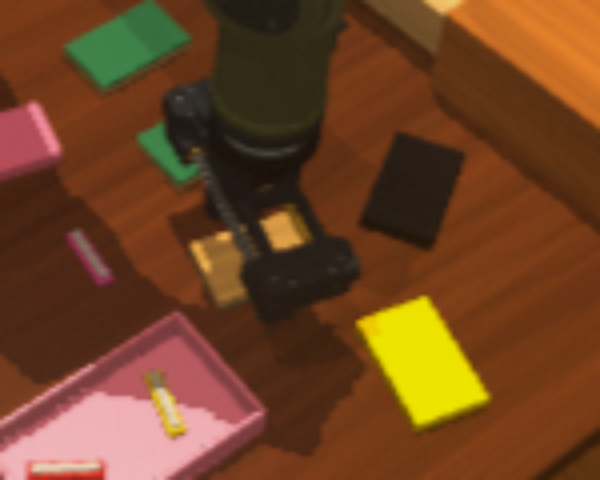

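Request:
send_rows(
  moves=[0.01, -0.001, 0.003, 0, 0.6, -0.6, 0.01, -0.001, 0.003, 0, 0.6, -0.6, 0.01, -0.001, 0.003, 0, 0.6, -0.6, 0.01, -0.001, 0.003, 0, 0.6, -0.6, 0.01, -0.001, 0.003, 0, 0.6, -0.6],
)

```text
clock: 8.13
tool_pos: [0.7043, -0.0235, 0.0295]
eef_rot: [0.791, 0.612, -0.001, -0.002]
contact_force: [-0.4, 0.3, 0.2]
opening: 0.996
```

Request:
send_rows(
  moves=[0, 0, 0, 0, 0, 0, 0, 0, 0, 0, 0, 0, 0, 0, 0, 0, 0, 0, 0, 0, 0, 0, 0, 0, 0, 0, 0, 0, 0, 0],
  claw=1,
  grip_force=25,
)

```text
clock: 8.55
tool_pos: [0.7043, -0.0236, 0.0295]
eef_rot: [0.791, 0.612, -0.001, -0.002]
contact_force: [-0.4, -0.4, 0.3]
opening: 0.646
```

```bash
python3 - <<'E'
from h import *
s=st();rel([.5494,.29,.18],down(184.4))
E
```

```text
t 8.55 pos [ 0.7043 -0.0236  0.0295] rotM [[0.252, 0.968, 0.001], [0.968, -0.252, -0.004], [-0.004, 0.002, -1.0]] F [-0.4 -0.4  0.3] op 0.646
rel [ 0.2647 -0.2294 -0.1493] [  -0.12   -0.26 -108.97]
```

Request:
send_rows(
  moves=[0, 0, -0.035, 0, 0, 0, 0, 0, -0.07, 0, 0, 0, 0, 0, -0.11, 0, 0, -7, 0.02, -0.02, -0.14, 0, 0, -14, 0.05, -0.05, -0.15, 0, 0, -21],
)

```text
clock: 8.97
tool_pos: [0.6744, 0.031, 0.1845]
eef_rot: [0.668, 0.745, 0.002, 0.003]
contact_force: [1.1, 2.1, -1.1]
opening: 0.628
```

```bash
python3 - <<'E'
from h import *
s=st();rel([.5494,.29,.18],down(184.4))
E
```

```text
t 8.97 pos [0.6744 0.031  0.1845] rotM [[-0.109, 0.994, -0.001], [0.994, 0.109, 0.007], [0.007, -0.001, -1.0]] F [ 1.1  2.1 -1.1] op 0.628
rel [ 0.271  -0.0961  0.0034] [  0.26   0.38 -88.16]
```

Request:
send_rows(
  moves=[0.271, -0.096, 0, 0, 0, -88, 0.271, -0.096, 0, 0, 0, -88, 0.271, -0.096, 0, 0, 0, -88, 0.271, -0.096, 0, 0, 0, -88, 0.271, -0.096, 0, 0, 0, -88],
)

```text
clock: 9.38
tool_pos: [0.5798, 0.225, 0.1825]
eef_rot: [0.402, 0.916, -0.001, 0.0]
contact_force: [0.8, 0.2, -0.4]
opening: 0.631
```

```bash
python3 - <<'E'
from h import *
s=st();rel([.5494,.29,.18],down(184.4))
E
```

```text
t 9.38 pos [0.5798 0.225  0.1825] rotM [[-0.676, 0.736, -0.001], [0.736, 0.676, -0.001], [0.0, -0.002, -1.0]] F [ 0.8  0.2 -0.4] op 0.631
rel [0.0685 0.0216 0.0023] [-8.000e-02  5.000e-02 -5.183e+01]
```

Request:
send_rows(
  moves=[0.0685, 0.0216, 0, 0, 0, -52, 0.0685, 0.0216, 0, 0, 0, -52, 0.0685, 0.0216, 0, 0, 0, -52, 0.0685, 0.0216, 0, 0, 0, -52, 0.0685, 0.0216, 0, 0, 0, -52],
)

```text
clock: 9.8
tool_pos: [0.5489, 0.2907, 0.1823]
eef_rot: [0.1, 0.995, -0.001, 0.0]
contact_force: [0.3, -0.4, -0.5]
opening: 0.634
```

```bash
python3 - <<'E'
from h import *
s=st();rel([.5494,.29,.12],down(184.4))
E
```

```text
t 9.8 pos [0.5489 0.2907 0.1823] rotM [[-0.98, 0.199, -0.001], [0.199, 0.98, -0.002], [0.0, -0.002, -1.0]] F [ 0.3 -0.4 -0.5] op 0.634
rel [-0.0006 -0.0005  0.0623] [ -0.12   0.02 -15.9 ]
```

Request:
send_rows(
  moves=[0, 0, 0, 0, 0, -7, 0, 0, 0.01, 0, 0, -14, 0, 0, 0.03, 0, 0, -16, 0, 0, 0.05, 0, 0, -16, 0, 0, 0.062, 0, 0, -16],
)

```text
clock: 10.22
tool_pos: [0.5485, 0.2894, 0.1182]
eef_rot: [-0.039, 0.999, -0.002, -0.001]
contact_force: [-0.3, -1.3, -0.9]
opening: 0.631
```

```bash
python3 - <<'E'
from h import *
s=st();rel([.5494,.29,.052],down(184.4))
for n,(r0,r1,c0,c1) in (('scene',(80,230,300,470)),('top',(110,260,110,280))):
  s=snap(n);x=cv2.cvtColor(cv2.resize(s['image'][r0:r1,c0:c1],None,fx=4,fy=4),cv2.COLOR_RGB2BGR);cv2.imwrite('pics/h_%s.png'%n,x)
E
```

```text
t 10.22 pos [0.5485 0.2894 0.1182] rotM [[-0.997, -0.078, 0.002], [-0.078, 0.997, -0.004], [-0.002, -0.004, -1.0]] F [-0.3 -1.3 -0.9] op 0.631
rel [-0.0011  0.0007  0.0662] [-0.22 -0.11  0.07]
```

View pics/h_scene.png

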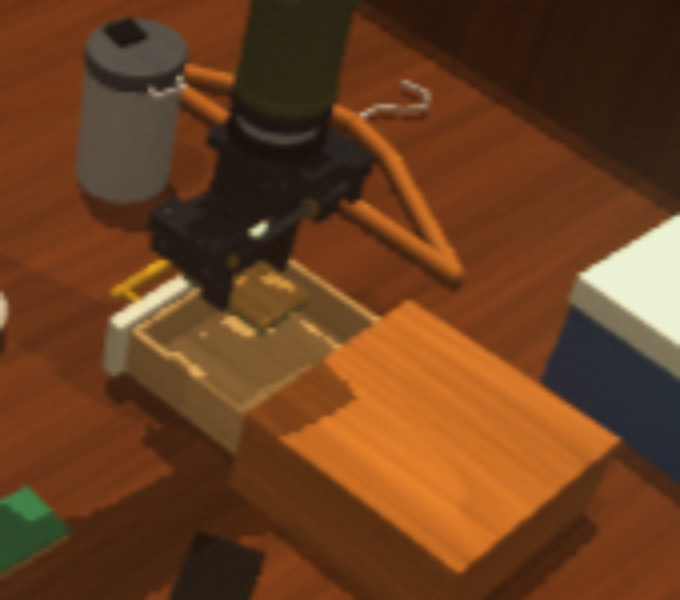

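View pics/h_top.png

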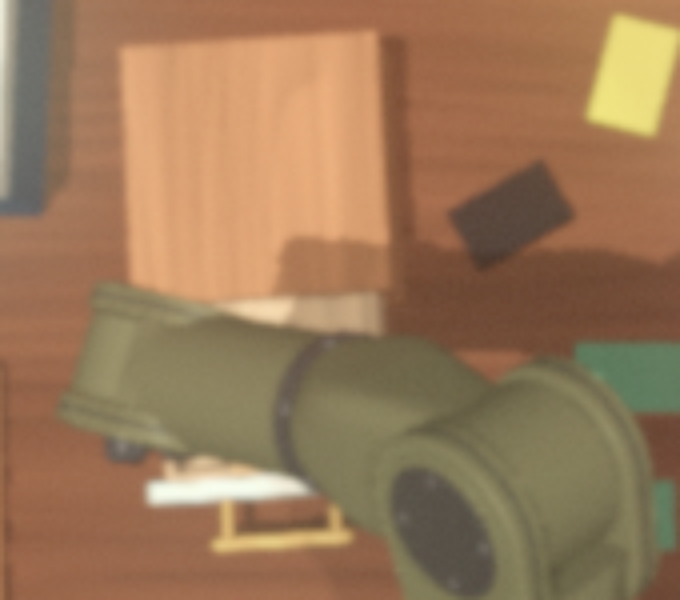

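Request:
send_rows(
  moves=[-0.001, 0, 0.02, 0, 0, 0, -0.001, 0, 0.04, 0, 0, 0, -0.001, 0, 0.055, 0, 0, 0, -0.001, 0, 0.063, 0, 0, 0, -0.001, 0, 0.063, 0, 0, 0],
)

```text
clock: 10.73
tool_pos: [0.5518, 0.2905, 0.0589]
eef_rot: [-0.039, 0.999, -0.001, 0.002]
contact_force: [1.0, -1.4, 15.3]
opening: 0.63
```

Request:
send_rows(
  moves=[0, 0, 0, 0, 0, 0, 0, 0, 0, 0, 0, 0, 0, 0, 0, 0, 0, 0, 0, 0, 0, 0, 0, 0, 0, 0, 0, 0, 0, 0],
  claw=0.15,
)

```text
clock: 11.15
tool_pos: [0.5519, 0.2907, 0.0591]
eef_rot: [-0.039, 0.999, -0.001, 0.002]
contact_force: [0.4, -0.4, 4.2]
opening: 0.629
```

```bash
python3 - <<'E'
from h import *
s=st();rel([.59,.01,.18],down(90))
E
```

```text
t 11.15 pos [0.5519 0.2907 0.0591] rotM [[-0.997, -0.077, -0.004], [-0.077, 0.997, -0.003], [0.004, -0.003, -1.0]] F [ 0.4 -0.4  4.2] op 0.629
rel [-0.0167 -0.2831 -0.12  ] [6.000e-02 3.100e-01 9.443e+01]
```

Request:
send_rows(
  moves=[0, 0, 0, 0, 0, 0, 0, 0, 0, 0, 0, 0, 0, 0, 0, 0, 0, 0, 0, 0, 0, 0, 0, 0, 0, 0, 0, 0, 0, 0],
  claw=-0.5,
)

```text
clock: 11.57
tool_pos: [0.5518, 0.2906, 0.0589]
eef_rot: [-0.039, 0.999, -0.001, 0.002]
contact_force: [0.2, -0.0, -0.2]
opening: 0.749
```

Request:
send_rows(
  moves=[0, 0, -0.03, 0, 0, 0, 0, 0, -0.06, 0, 0, 0, 0, 0, -0.1, 0, 0, 7, 0, -0.03, -0.12, 0, 0, 14, 0, -0.06, -0.12, 0, 0, 21],
)

```text
clock: 11.98
tool_pos: [0.5572, 0.2352, 0.1843]
eef_rot: [0.145, 0.989, 0.003, 0.005]
contact_force: [0.6, -0.3, 0.2]
opening: 0.751
```

```bash
python3 - <<'E'
from h import *
s=st();rel([.59,.01,.12],down(90))
for n,(r0,r1,c0,c1) in (('scene',(80,230,300,470)),):
  s=snap(n);x=cv2.cvtColor(cv2.resize(s['image'][r0:r1,c0:c1],None,fx=4,fy=4),cv2.COLOR_RGB2BGR);cv2.imwrite('pics/i_%s.png'%n,x)
E
```

```text
t 11.98 pos [0.5572 0.2352 0.1843] rotM [[-0.958, 0.287, -0.009], [0.287, 0.958, 0.008], [0.011, 0.005, -1.0]] F [ 0.6 -0.3  0.2] op 0.751
rel [-0.0955 -0.2069  0.0636] [ 0.72  0.17 73.32]
```

View pics/i_scene.png

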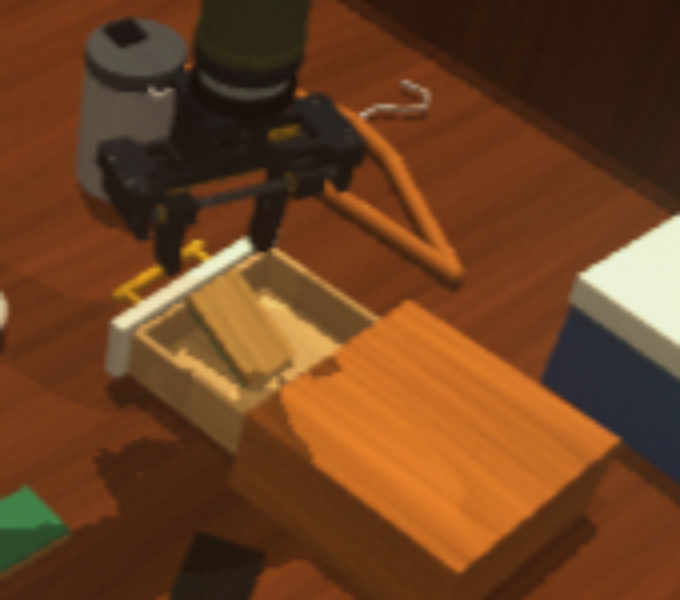

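```bash
python3 - <<'E'
from h import *
a=snap('scene');c=cloud(a)
m=imaging.silhouettes('tile0',a)
yv=np.array([-np.sin(az),np.cos(az)]);xv=np.array([yv[1],-yv[0]])
for o in m:
  P=c[o['pixels']]
  q=np.median(P,0)
  print(round(o['score'],2),q.round(3))
  if q[1]>.2 and abs(q[0]-.55)<.08:
    d=np.c_[P[:,:2]@xv-.6006,P[:,:2]@yv-.247,P[:,2]-.0025]
    A=np.c_[d[:,:2],np.ones(len(d))];k,*_=np.linalg.lstsq(A,d[:,2],rcond=None);print('plane',k,'range',np.percentile(d,[2,98],axis=0).round(3),(d[:,2]-A@k).std())
# front wall
hsv=cv2.cvtColor(a['image'],cv2.COLOR_RGB2HSV)
w=(hsv[...,1]<60)&(hsv[...,2]>150)&(c[...,1]>.2)&(c[...,1]<.42)&(c[...,0]>.42)&(c[...,0]<.6);P=c[w];print('front s',np.percentile(P[:,:2]@xv,[2,50,98])-.6006,np.percentile(P[:,:2]@yv,[2,98])-.247, np.percentile(P[:,2],[2,98]))
E
```

```text
0.97 [ 0.505 -0.132  0.014]
0.94 [0.482 0.013 0.014]
0.88 [0.843 0.006 0.014]
0.84 [0.726 0.104 0.014]
0.71 [0.592 0.007 0.014]
front s [-0.08392895 -0.07830108 -0.07157688] [-0.08473332  0.0769684 ] [0.07076093 0.07829699]
```

```bash
python3 - <<'E'
from h import *
a=snap('scene');c=cloud(a)
yv=np.array([-np.sin(az),np.cos(az)]);xv=np.array([yv[1],-yv[0]])
x=cv2.cvtColor(cv2.resize(a['image'][135:185,325:395],None,fx=10,fy=10,interpolation=cv2.INTER_CUBIC),cv2.COLOR_RGB2BGR)
cv2.imwrite('pics/j1.png',x)
for v in range(140,180,3):
  print(v,[ (u,*(np.array([c[v,u,:2]@xv-.616,c[v,u,:2]@yv-.247,c[v,u,2]-.0025])*1000).round().astype(int)) for u in range(338,382,6)])
E
```

```text
140 [(338, np.int64(-57), np.int64(-112), np.int64(194)), (344, np.int64(-190), np.int64(87), np.int64(-3)), (350, np.int64(-176), np.int64(105), np.int64(-4)), (356, np.int64(-159), np.int64(119), np.int64(0)), (362, np.int64(-26), np.int64(-34), np.int64(172)), (368, np.int64(-89), np.int64(92), np.int64(60)), (374, np.int64(-114), np.int64(168), np.int64(2)), (380, np.int64(-100), np.int64(187), np.int64(1))]
143 [(338, np.int64(-55), np.int64(-112), np.int64(184)), (344, np.int64(-140), np.int64(26), np.int64(49)), (350, np.int64(-128), np.int64(44), np.int64(48)), (356, np.int64(-98), np.int64(38), np.int64(71)), (362, np.int64(-24), np.int64(-34), np.int64(161)), (368, np.int64(-76), np.int64(77), np.int64(64)), (374, np.int64(-105), np.int64(158), np.int64(-1)), (380, np.int64(-89), np.int64(173), np.int64(2))]
146 [(338, np.int64(-54), np.int64(-112), np.int64(173)), (344, np.int64(-164), np.int64(60), np.int64(0)), (350, np.int64(-101), np.int64(10), np.int64(71)), (356, np.int64(-88), np.int64(27), np.int64(70)), (362, np.int64(-84), np.int64(56), np.int64(57)), (368, np.in
[... 3918 characters left out ...]
0, np.int64(-8), np.int64(-86), np.int64(61)), (356, np.int64(-18), np.int64(-39), np.int64(23)), (362, np.int64(-7), np.int64(-20), np.int64(18)), (368, np.int64(7), np.int64(-6), np.int64(20)), (374, np.int64(55), np.int64(-48), np.int64(86)), (380, np.int64(67), np.int64(-33), np.int64(84))]
179 [(338, np.int64(-61), np.int64(-78), np.int64(0)), (344, np.int64(-29), np.int64(-86), np.int64(31)), (350, np.int64(-5), np.int64(-87), np.int64(50)), (356, np.int64(15), np.int64(-83), np.int64(64)), (362, np.int64(5), np.int64(-34), np.int64(23)), (368, np.int64(50), np.int64(-70), np.int64(83)), (374, np.int64(62), np.int64(-55), np.int64(82)), (380, np.int64(74), np.int64(-41), np.int64(82))]
```

View pics/j1.png

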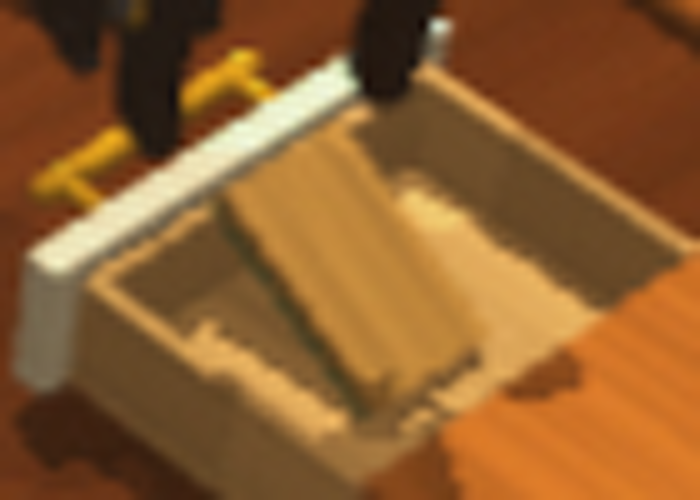

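```bash
python3 - <<'E'
from h import *
s=st();rel([.5536,.2873,.067],down(184.4))
E
```

```text
t 12.18 pos [0.5562 0.2299 0.179 ] rotM [[-0.958, 0.286, -0.005], [0.286, 0.958, -0.002], [0.004, -0.004, -1.0]] F [0.5 0.7 0. ] op 0.747
rel [0.0194 0.0545 0.1118] [ -0.18   0.25 -21.01]
```

Request:
send_rows(
  moves=[0.0194, 0.0545, 0, 0, 0, -7, 0.0194, 0.0545, 0, 0, 0, -14, 0.0194, 0.0545, 0, 0, 0, -21, 0.0194, 0.0545, 0.02, 0, 0, -21, 0.0194, 0.0545, 0.05, 0, 0, -21],
  claw=-0.8,
)

```text
clock: 12.6
tool_pos: [0.5538, 0.2915, 0.1303]
eef_rot: [-0.04, 0.999, 0.001, 0.004]
contact_force: [0.6, 0.2, -0.2]
opening: 0.905
```

```bash
python3 - <<'E'
from h import *
s=st();rel([.5536,.2873,.067],down(184.4))
E
```

```text
t 12.6 pos [0.5538 0.2915 0.1303] rotM [[-0.997, -0.08, -0.007], [-0.08, 0.997, 0.002], [0.007, 0.002, -1.0]] F [ 0.6  0.2 -0.2] op 0.905
rel [ 0.0009 -0.0042  0.0633] [0.09 0.41 0.19]
```

Request:
send_rows(
  moves=[0.001, -0.003, 0.02, 0, 0, 0, 0.001, -0.003, 0.045, 0, 0, 0, 0.001, -0.003, 0.06, 0, 0, 0, 0.001, -0.003, 0.063, 0, 0, 0, 0.001, -0.003, 0.063, 0, 0, 0],
)

```text
clock: 13.02
tool_pos: [0.5525, 0.2891, 0.0662]
eef_rot: [-0.041, 0.999, 0.001, 0.002]
contact_force: [0.0, 0.0, 0.5]
opening: 0.902
```

Request:
send_rows(
  moves=[0, 0, 0, 0, 0, 0, 0, 0, 0, 0, 0, 0, 0, 0, 0, 0, 0, 0, 0, 0, 0, 0, 0, 0, 0, 0, 0, 0, 0, 0],
  claw=1,
)

```text
clock: 13.43
tool_pos: [0.553, 0.2896, 0.0672]
eef_rot: [-0.041, 0.999, 0.001, 0.003]
contact_force: [-0.2, -0.9, 3.6]
opening: 0.63
```

Request:
send_rows(
  moves=[0, 0, -0.01, 0, 0, 0, 0, 0, -0.02, 0, 0, 0, -0.01, 0, -0.025, 0, 0, 0, -0.02, 0, -0.025, 0, 0, 0, -0.03, 0, -0.025, 0, 0, 0],
)

```text
clock: 13.85
tool_pos: [0.5836, 0.2923, 0.0943]
eef_rot: [-0.041, 0.999, 0.002, 0.004]
contact_force: [0.7, 0.5, -1.0]
opening: 0.634
```

```bash
python3 - <<'E'
from h import *
st()
for n,(r0,r1,c0,c1) in (('scene',(80,230,300,470)),):
  s=snap(n);x=cv2.cvtColor(cv2.resize(s['image'][r0:r1,c0:c1],None,fx=4,fy=4),cv2.COLOR_RGB2BGR);cv2.imwrite('pics/k_%s.png'%n,x)
E
```

```text
t 13.85 pos [0.5836 0.2923 0.0943] rotM [[-0.997, -0.081, -0.008], [-0.082, 0.997, 0.003], [0.008, 0.004, -1.0]] F [ 0.7  0.5 -1. ] op 0.634
```

View pics/k_scene.png

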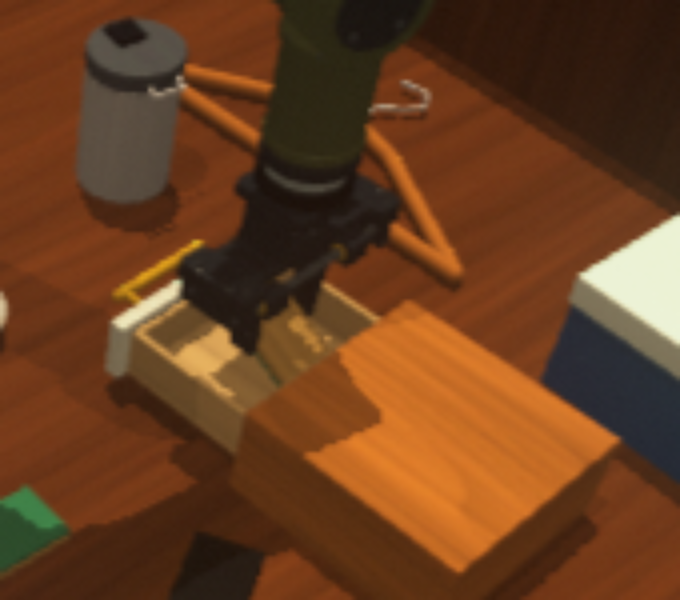

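Request:
send_rows(
  moves=[0, 0, 0.01, 0, 0, 0, 0, 0, 0.02, 0, 0, 0, 0, 0, 0.028, 0, 0, 0, 0, 0, 0.032, 0, 0, 0, 0, 0, 0.032, 0, 0, 0],
)

```text
clock: 14.32
tool_pos: [0.5853, 0.2918, 0.061]
eef_rot: [-0.04, 0.999, 0.001, 0.004]
contact_force: [-1.0, -0.9, 1.5]
opening: 0.627
```

Request:
send_rows(
  moves=[0, 0, 0, 0, 0, 0, 0, 0, 0, 0, 0, 0, 0, 0, 0, 0, 0, 0, 0, 0, 0, 0, 0, 0, 0, 0, -0.01, 0, 0, 0],
  claw=-0.6,
)

```text
clock: 14.73
tool_pos: [0.5843, 0.2909, 0.0696]
eef_rot: [-0.04, 0.999, 0.0, 0.003]
contact_force: [0.1, -0.2, -0.5]
opening: 0.8
```

Request:
send_rows(
  moves=[0, 0, -0.03, 0, 0, 0, 0, 0, -0.06, 0, 0, 0, 0, 0, -0.09, 0, 0, 7, 0, -0.03, -0.1, 0, 0, 14, 0, -0.07, -0.11, 0, 0, 21],
)

```text
clock: 15.15
tool_pos: [0.5887, 0.2262, 0.1832]
eef_rot: [0.142, 0.99, 0.005, 0.004]
contact_force: [0.7, -0.7, -0.9]
opening: 0.799
```

```bash
python3 - <<'E'
from h import *
st();rel([.59,.009,.12],down(90))
for n,(r0,r1,c0,c1) in (('scene',(80,230,300,470)),):
  s=snap(n);x=cv2.cvtColor(cv2.resize(s['image'][r0:r1,c0:c1],None,fx=4,fy=4),cv2.COLOR_RGB2BGR);cv2.imwrite('pics/l_%s.png'%n,x)
E
```

```text
t 15.15 pos [0.5887 0.2262 0.1832] rotM [[-0.96, 0.281, -0.007], [0.281, 0.96, 0.011], [0.009, 0.008, -1.0]] F [ 0.7 -0.7 -0.9] op 0.799
rel [-0.062  -0.2087  0.0614] [ 7.700e-01 -6.000e-02  7.366e+01]
```

View pics/l_scene.png

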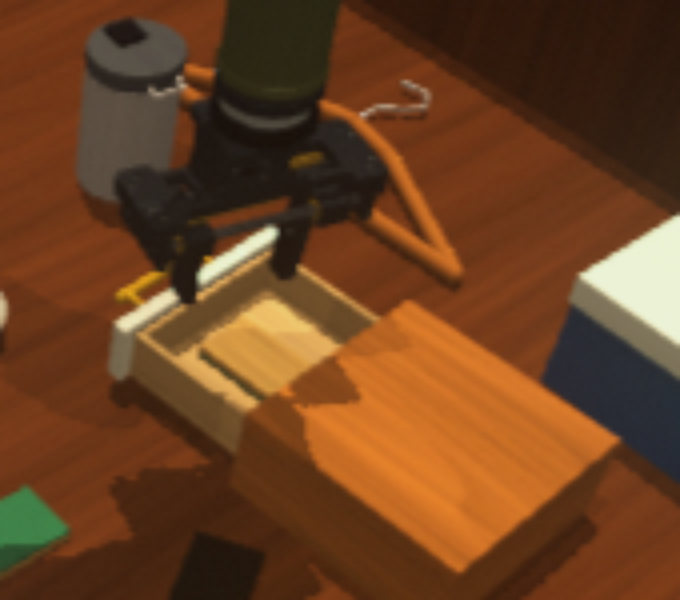

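Request:
send_rows(
  moves=[-0.062, -0.2087, 0.02, 0, 0, 73.6, -0.062, -0.2087, 0.02, 0, 0, 73.6, -0.062, -0.2087, 0.02, 0, 0, 73.6, -0.062, -0.2087, 0.02, 0, 0, 73.6, -0.062, -0.2087, 0.02, 0, 0, 73.6],
  claw=-1,
)

```text
clock: 15.62
tool_pos: [0.5888, 0.0112, 0.1663]
eef_rot: [0.442, 0.897, 0.001, 0.005]
contact_force: [0.5, -0.5, 0.0]
opening: 1.001
```

```bash
python3 - <<'E'
from h import *
st();rel([.59,.009,.09],down(90))
E
```

```text
t 15.62 pos [0.5888 0.0112 0.1663] rotM [[-0.608, 0.794, -0.008], [0.794, 0.608, 0.007], [0.01, -0.002, -1.0]] F [ 0.5 -0.5  0. ] op 1.001
rel [-0.0018 -0.0009  0.0763] [ 0.54  0.3  37.48]
```

Request:
send_rows(
  moves=[-0.0018, -0.001, 0.015, 0.5, 0.3, 7, -0.0018, -0.001, 0.03, 0.5, 0.3, 14, -0.0018, -0.001, 0.045, 0.5, 0.3, 21, -0.0018, -0.001, 0.06, 0.5, 0.3, 28, -0.0018, -0.001, 0.076, 0.5, 0.3, 37.5],
)

```text
clock: 16.03
tool_pos: [0.5904, 0.009, 0.0905]
eef_rot: [0.695, 0.719, 0.001, 0.001]
contact_force: [-0.6, -0.1, -0.4]
opening: 0.999
```

```bash
python3 - <<'E'
from h import *
st();tiles(snap('scene'));rel([.59,.009,.027],down(90))
E
```

```text
t 16.03 pos [0.5904 0.009  0.0905] rotM [[-0.035, 0.999, 0.0], [0.999, 0.035, 0.002], [0.002, 0.0, -1.0]] F [-0.6 -0.1 -0.4] op 0.999
green c [482.  -2.] med [0.4769 0.0023 0.0142] mean [0.4797 0.0047 0.0179] size [110.  64.] long az 149.6 px [267 181] 266
green c [605.   8.] med [0.5907 0.0025 0.0141] mean [0.5917 0.0034 0.0155] size [89. 87.] long az 91.7 px [285 203] 341
pale c [403. 587.] med [0.4165 0.5359 0.0188] mean [0.4129 0.5504 0.0186] size [379. 156.] long az 3.0 px [345  96] 559
pale c [854. 515.] med [0.8396 0.4915 0.1104] mean [0.8357 0.4991 0.1103] size [252. 122.] long az 35.3 px [442 150] 391
pale c [ 572. -303.] med [ 0.5787 -0.3062  0.0347] mean [ 0.577  -0.306   0.0301] size [150.  48.] long az 78.9 px [183 246] 409
pale c [ 908. -478.] med [ 0.908  -0.4462  0.1087] mean [ 0.908  -0.4617  0.1063] size [199.   3.] long az 90.0 px [165 359] 221
rel [-0.0001  0.0015  0.0608] [-0.15  0.01  1.7 ]
```

Request:
send_rows(
  moves=[0, 0, 0.02, 0, 0, 1.7, 0, 0, 0.04, 0, 0, 1.7, 0, 0, 0.055, 0, 0, 1.7, 0, 0, 0.062, 0, 0, 1.7, 0, 0, 0.062, 0, 0, 1.7],
)

```text
clock: 16.5
tool_pos: [0.5883, 0.0094, 0.0264]
eef_rot: [0.706, 0.708, -0.001, -0.001]
contact_force: [-0.0, 0.2, -1.3]
opening: 0.998
```

Request:
send_rows(
  moves=[0, 0, 0, 0, 0, 0, 0, 0, 0, 0, 0, 0, 0, 0, 0, 0, 0, 0, 0, 0, 0, 0, 0, 0, 0, 0, 0, 0, 0, 0],
  claw=1,
  grip_force=30,
)

```text
clock: 16.92
tool_pos: [0.5885, 0.0094, 0.0267]
eef_rot: [0.706, 0.708, -0.001, -0.001]
contact_force: [0.0, -0.1, 0.6]
opening: 0.644
```

```bash
python3 - <<'E'
from h import *
st()
u=np.array([np.cos(np.radians(-11.5)),np.sin(np.radians(-11.5))]);f=np.array([.541,-.2955]);print(f-.065*u)
rel([*(f-.065*u),.1],down(168.5))
E
```

```text
t 16.92 pos [0.5885 0.0094 0.0267] rotM [[-0.003, 1.0, -0.0], [1.0, 0.003, -0.003], [-0.003, -0.0, -1.0]] F [ 0.  -0.1  0.6] op 0.644
[ 0.47730489 -0.28254108]
rel [-0.2916 -0.1123 -0.073 ] [ -0.14  -0.09 -78.32]
```

```bash
cat >> h.py <<'E'
b0=np.radians(-11.5);U=np.array([np.cos(b0),np.sin(b0),0]);V=np.array([-np.sin(b0),np.cos(b0),0]);Z=np.array([0,0,1.]);FOOT=np.array([.541,-.2955,0])
def tilt(deg):
    a=np.radians(deg);zx=U*np.sin(a)-Z*np.cos(a);xx=-(U*np.cos(a)+Z*np.sin(a));return R.from_matrix(np.c_[xx,np.cross(zx,xx),zx])
def B(x,y,z): return FOOT+U*x+V*y+Z*z
def inB(p): d=np.array(p)-FOOT;return np.round([d@U,d@V,d[2]],4)
def slope(al,n,deg=42):
    a=np.radians(deg);return FOOT+(U*np.cos(a)+Z*np.sin(a))*al+(-U*np.sin(a)+Z*np.cos(a))*n
E
python3 - <<'E'
from h import *
print(slope(48,26.7+3) if 0 else slope(.048,.0297),slope(.048,.09),tilt(0).as_matrix().T.round(2))
rel(slope(.048,.1),tilt(42))
E
```

```text
[ 0.55648063 -0.29864957  0.05418967] [ 0.51694206 -0.29060536  0.0990013 ] [[-0.98  0.2   0.  ]
 [ 0.2   0.98  0.  ]
 [ 0.    0.   -1.  ]]
rel [-0.2984 -0.0793 -0.0795] [-28.75 -35.23 -74.51]
```

Lift and move toward over the board front (upright first, rotate in yaw), then tilt.

Request:
send_rows(
  moves=[0, 0, -0.04, 0, 0, 0, 0, 0, -0.08, 0, 0, -7, -0.03, -0.02, -0.11, 0, 0, -14, -0.06, -0.03, -0.12, 0, 0, -21, -0.1, -0.05, -0.12, 0, 0, -28],
)

```text
clock: 17.33
tool_pos: [0.5434, -0.0871, 0.1505]
eef_rot: [0.51, 0.86, 0.002, 0.002]
contact_force: [0.9, -1.1, -0.6]
opening: 0.63
```

```bash
python3 - <<'E'
from h import *
s=st();print(np.round(s['q'],2));rel(slope(.048,.14),tilt(42))
E
```

```text
t 17.33 pos [ 0.5434 -0.0871  0.1505] rotM [[-0.481, 0.877, -0.002], [0.877, 0.481, 0.006], [0.006, 0.001, -1.0]] F [ 0.9 -1.1 -0.6] op 0.63
[ 0.41  0.81 -0.57  1.88  0.7   0.65 -0.1 ]
rel [-0.1441 -0.1466  0.0139] [-17.99 -39.01 -47.54]
```

Request:
send_rows(
  moves=[-0.144, -0.146, 0.01, -18, -39, -47.5, -0.144, -0.146, 0.01, -18, -39, -47.5, -0.144, -0.146, 0.01, -18, -39, -47.5, -0.144, -0.146, 0.01, -18, -39, -47.5, -0.144, -0.146, 0.01, -18, -39, -47.5],
)

```text
clock: 17.75
tool_pos: [0.5049, -0.2271, 0.1419]
eef_rot: [0.378, 0.915, -0.024, 0.14]
contact_force: [1.0, 0.3, -0.2]
opening: 0.63
```

```bash
python3 - <<'E'
from h import *
s=st();print(np.round(s['q'],2));rel(slope(.048,.14),tilt(42))
E
```

```text
t 17.75 pos [ 0.5049 -0.2271  0.1419] rotM [[-0.675, 0.685, -0.276], [0.698, 0.713, 0.061], [0.239, -0.151, -0.959]] F [ 1.   0.3 -0.2] op 0.63
[ 0.48  0.75 -0.29  2.14  1.58  0.27 -0.46]
rel [-0.0234 -0.0554  0.0092] [-13.05 -24.23 -30.65]
```

Request:
send_rows(
  moves=[-0.02, -0.05, 0.009, -13, -24, -30.6, -0.02, -0.05, 0.009, -13, -24, -30.6, -0.02, -0.05, 0.009, -13, -24, -30.6, -0.02, -0.05, 0.009, -13, -24, -30.6, -0.02, -0.05, 0.009, -13, -24, -30.6],
)

```text
clock: 18.17
tool_pos: [0.4864, -0.2792, 0.1372]
eef_rot: [0.21, 0.939, -0.036, 0.271]
contact_force: [-0.1, -0.5, -1.3]
opening: 0.631
```

```bash
python3 - <<'E'
from h import *
s=st();print(np.round(s['q'],2));rel(slope(.048,.12),tilt(42))
E
```

```text
t 18.17 pos [ 0.4864 -0.2792  0.1372] rotM [[-0.764, 0.375, -0.524], [0.414, 0.909, 0.047], [0.494, -0.182, -0.85]] F [-0.1 -0.5 -1.3] op 0.631
[ 0.87  0.87 -0.66  2.32  2.48  0.65 -0.79]
rel [-0.0027 -0.0029  0.0202] [ -5.67  -9.98 -12.02]
```

```bash
python3 - <<'E'
from h import *
rel(slope(.048,.06),tilt(42))
E
```

```text
rel [-0.0124  0.004   0.079 ] [ -5.67  -9.98 -12.02]
```

Request:
send_rows(
  moves=[-0.002, -0.003, 0.01, -3, -5, -6, -0.002, -0.003, 0.02, -5.7, -10, -12, -0.002, -0.003, 0.02, -5.7, -10, -12, -0.002, -0.003, 0.02, -5.7, -10, -12, -0.002, -0.003, 0.02, -5.7, -10, -12],
)

```text
clock: 18.58
tool_pos: [0.4961, -0.2867, 0.1206]
eef_rot: [0.095, 0.929, -0.035, 0.356]
contact_force: [0.4, 0.4, -0.6]
opening: 0.633
```

```bash
python3 - <<'E'
from h import *
s=st();print(np.round(s['q'],2));rel(slope(.048,.06),tilt(42));rel(slope(.048,.03),tilt(42))
a=snap('scene');x=cv2.cvtColor(cv2.resize(a['image'][190:300,130:300],None,fx=4.5,fy=4.5),cv2.COLOR_RGB2BGR);cv2.imwrite('pics/m1.png',x)
E
```

```text
t 18.58 pos [ 0.4961 -0.2867  0.1206] rotM [[-0.729, 0.151, -0.668], [0.202, 0.979, 0.002], [0.655, -0.133, -0.744]] F [ 0.4  0.4 -0.6] op 0.633
[ 1.    1.02 -0.73  2.38  2.83  0.84 -0.71]
rel [-0.0014  0.0004  0.0602] [-0.01 -0.08 -0.16]
rel [-0.0014  0.0004  0.0902] [-0.01 -0.08 -0.16]
```

View pics/m1.png

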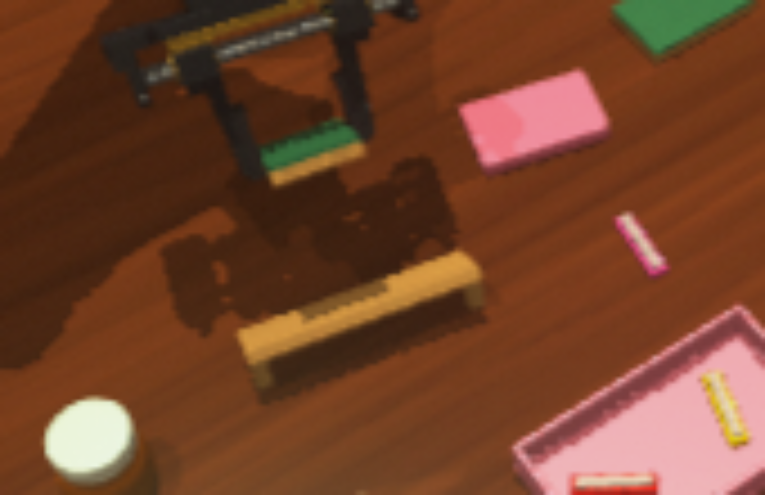

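Request:
send_rows(
  moves=[-0.001, 0, 0.025, 0, 0, 0, -0.001, 0, 0.05, 0, 0, 0, -0.001, 0, 0.07, 0, 0, 0, -0.001, 0, 0.08, 0, 0, 0, -0.001, 0, 0.086, 0, 0, 0],
)

```text
clock: 19.05
tool_pos: [0.5558, -0.2976, 0.0585]
eef_rot: [0.094, 0.929, -0.036, 0.357]
contact_force: [-0.1, 0.3, -0.0]
opening: 0.635
```

```bash
python3 - <<'E'
from h import *
s=st();print(np.round(s['q'],2));rel(slope(.048,.03),tilt(42))
a=snap('scene');x=cv2.cvtColor(cv2.resize(a['image'][190:300,130:300],None,fx=4.5,fy=4.5),cv2.COLOR_RGB2BGR);cv2.imwrite('pics/m2.png',x)
E
```

```text
t 19.05 pos [ 0.5558 -0.2976  0.0585] rotM [[-0.727, 0.149, -0.67], [0.2, 0.98, 0.0], [0.657, -0.134, -0.742]] F [-0.1  0.3 -0. ] op 0.635
[ 0.94  1.15 -0.69  2.21  2.85  0.82 -0.67]
rel [ 0.0022 -0.0009  0.0034] [ 0.    0.08 -0.03]
```

View pics/m2.png

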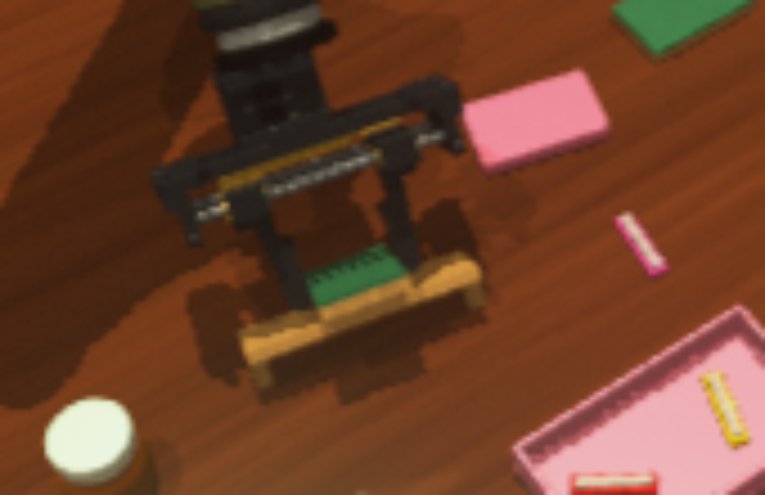

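Request:
send_rows(
  moves=[0.002, 0, 0.002, 0, 0, 0, 0.002, 0, 0.004, 0, 0, 0, 0.002, 0, 0.006, 0, 0, 0, 0.002, 0, 0.006, 0, 0, 0, 0.002, 0, 0.006, 0, 0, 0],
)

```text
clock: 19.52
tool_pos: [0.558, -0.2983, 0.0526]
eef_rot: [0.094, 0.929, -0.036, 0.357]
contact_force: [-0.5, 0.1, -1.5]
opening: 0.632
```

```bash
python3 - <<'E'
from h import *
s=st();rel(slope(.048,.03),tilt(42))
E
```

```text
t 19.52 pos [ 0.558  -0.2983  0.0526] rotM [[-0.727, 0.149, -0.67], [0.2, 0.98, 0.0], [0.657, -0.134, -0.742]] F [-0.5  0.1 -1.5] op 0.632
rel [ 0.     -0.0006 -0.0024] [-0.01  0.07 -0.05]
```

Request:
send_rows(
  moves=[0.001, 0, 0.002, 0, 0, 0, 0.001, 0, 0.004, 0, 0, 0, 0.001, 0, 0.005, 0, 0, 0, 0.001, 0, 0.005, 0, 0, 0, 0.001, 0, 0.005, 0, 0, 0],
)

```text
clock: 19.93
tool_pos: [0.5596, -0.2986, 0.0498]
eef_rot: [0.093, 0.929, -0.036, 0.358]
contact_force: [-10.2, 0.6, 15.7]
opening: 0.632
```

```bash
python3 - <<'E'
from h import *
s=st();rel(slope(.048,.03),tilt(42))
E
```

```text
t 19.93 pos [ 0.5596 -0.2986  0.0498] rotM [[-0.727, 0.148, -0.671], [0.199, 0.98, -0.0], [0.657, -0.134, -0.742]] F [-10.2   0.6  15.7] op 0.632
rel [-0.0007 -0.0006 -0.0056] [-0.01  0.12  0.02]
```

Contact along the slope normal. Release slowly.

Request:
send_rows(
  moves=[0, 0, -0.001, 0, 0, 0, 0, 0, -0.001, 0, 0, 0, 0, 0, -0.001, 0, 0, 0, 0, 0, -0.001, 0, 0, 0, 0, 0, -0.001, 0, 0, 0],
  claw=-0.6,
)

```text
clock: 20.35
tool_pos: [0.5591, -0.2985, 0.0502]
eef_rot: [0.094, 0.929, -0.036, 0.357]
contact_force: [1.1, -0.4, 0.3]
opening: 0.802
```

```bash
python3 - <<'E'
from h import *
s=st()
a=snap('scene');x=cv2.cvtColor(cv2.resize(a['image'][190:300,130:300],None,fx=4.5,fy=4.5),cv2.COLOR_RGB2BGR);cv2.imwrite('pics/m3.png',x)
E
```

```text
t 20.35 pos [ 0.5591 -0.2985  0.0502] rotM [[-0.727, 0.148, -0.671], [0.2, 0.98, -0.0], [0.657, -0.134, -0.742]] F [ 1.1 -0.4  0.3] op 0.802
```

View pics/m3.png

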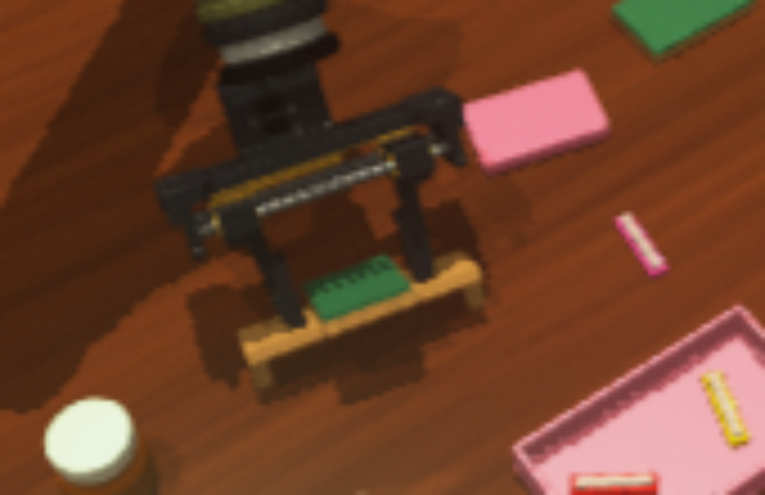

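Request:
send_rows(
  moves=[0, 0, -0.02, 0, 0, 0, 0, 0, -0.05, 0, 0, 0, 0, 0, -0.08, 0, 0, 0, 0, 0, -0.11, 0, 7, 0, 0, 0, -0.13, 0, 14, 0],
)

```text
clock: 20.82
tool_pos: [0.4729, -0.2815, 0.1401]
eef_rot: [0.097, 0.962, -0.026, 0.256]
contact_force: [-1.2, -0.7, -0.5]
opening: 0.801
```

```bash
python3 - <<'E'
from h import *
s=st()
a=snap('scene');x=cv2.cvtColor(cv2.resize(a['image'][190:300,130:300],None,fx=4.5,fy=4.5),cv2.COLOR_RGB2BGR);cv2.imwrite('pics/m4.png',x)
c=cloud(a);hsv=cv2.cvtColor(a['image'],cv2.COLOR_RGB2HSV)
m=cv2.inRange(hsv,(45,50,30),(90,255,255))>0
m&=(c[...,1]<-.2)
P=c[m];L=np.array([inB(p) for p in P]);print(len(P),np.percentile(L,[2,50,98],axis=0))
A=np.c_[L[:,:2],np.ones(len(L))];print(np.linalg.lstsq(A,L[:,2],rcond=None)[0])
E
```

```text
t 20.82 pos [ 0.4729 -0.2815  0.1401] rotM [[-0.85, 0.173, -0.497], [0.199, 0.98, -0.0], [0.487, -0.099, -0.868]] F [-1.2 -0.7 -0.5] op 0.801
179 [[ 0.000624 -0.048508  0.018204]
 [ 0.0368   -0.0013    0.0481  ]
 [ 0.335916  0.025464  0.475108]]
[ 1.42329146 -0.09478225 -0.00298663]
```

View pics/m4.png

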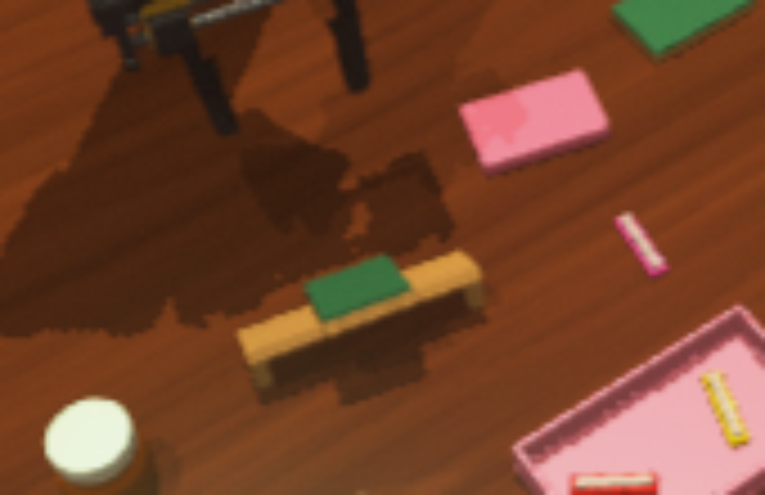

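```bash
python3 - <<'E'
from h import *
for n in('scene','top'):
  a=snap(n)
  c=cloud(a);hsv=cv2.cvtColor(a['image'],cv2.COLOR_RGB2HSV)
  m=cv2.inRange(hsv,(45,50,30),(90,255,255))>0
  m&=(c[...,1]<-.2)&(c[...,2]<.09)&(c[...,0]<.68)
  P=c[m]
  if len(P)<5: print(n,len(P));continue
  L=np.array([inB(p) for p in P]);print(n,len(P),np.percentile(L,[1,50,99],axis=0).round(3).tolist())
  A=np.c_[L[:,:2],np.ones(len(L))];k=np.linalg.lstsq(A,L[:,2],rcond=None)[0];print(k)
E
```

```text
scene 183 [[-0.005, -0.027, 0.011], [0.035, -0.001, 0.046], [0.064, 0.026, 0.07]]
[ 0.83457321 -0.00255127  0.01710814]
top 0
```

```bash
python3 - <<'E'
from h import *
rel(B(.03,0,.22),tilt(0));rel(B(.11,0,.2),tilt(0))
E
```

```text
rel [-0.1197 -0.0003 -0.0182] [-0.46 30.6   0.32]
rel [-0.1784 -0.0003  0.0397] [-0.46 30.6   0.32]
```

Request:
send_rows(
  moves=[0, 0, -0.03, 0, 6, 0, -0.03, 0, -0.04, 0, 12, 0, -0.06, 0, -0.04, 0, 18, 0, -0.09, 0, -0.03, 0, 24, 0, -0.12, 0, -0.018, 0, 30.6, 0],
  claw=1,
  grip_force=10,
)

```text
clock: 21.38
tool_pos: [0.4809, -0.3158, 0.1723]
eef_rot: [0.104, 0.976, -0.073, 0.178]
contact_force: [-0.3, -0.4, -0.8]
opening: 0.447
```

```bash
python3 - <<'E'
from h import *
s=st();print(inB(s['tool_pos']));rel(B(.11,0,.16),tilt(0));rel(B(.11,0,.075),tilt(0))
E
```

```text
t 21.38 pos [ 0.4809 -0.3158  0.1723] rotM [[-0.915, 0.177, -0.362], [0.228, 0.968, -0.106], [0.332, -0.179, -0.926]] F [-0.3 -0.4 -0.8] op 0.447
[-0.0549 -0.0319  0.1723]
rel [-0.1495  0.0381  0.0673] [-6.32 21.22 -0.63]
rel [-0.1188  0.0471  0.1461] [-6.32 21.22 -0.63]
```

Request:
send_rows(
  moves=[-0.165, 0.034, 0.028, -6.3, 21.2, -0.6, -0.165, 0.034, 0.028, -6.3, 21.2, -0.6, -0.165, 0.034, 0.028, -6.3, 21.2, -0.6, -0.165, 0.034, 0.028, -6.3, 21.2, -0.6, -0.165, 0.034, 0.028, -6.3, 21.2, -0.6],
)

```text
clock: 21.8
tool_pos: [0.5621, -0.3375, 0.1833]
eef_rot: [0.11, 0.99, -0.061, 0.07]
contact_force: [2.0, -2.8, -0.7]
opening: 0.069
```

```bash
python3 - <<'E'
from h import *
s=st();print(np.round(s['q'],2),inB(s['tool_pos']));rel(B(.11,0,.16),tilt(0));rel(B(.11,0,.075),tilt(0))
E
```

```text
t 21.8 pos [ 0.5621 -0.3375  0.1833] rotM [[-0.966, 0.209, -0.152], [0.226, 0.968, -0.105], [0.125, -0.136, -0.983]] F [ 2.  -2.8 -0.7] op 0.069
[ 0.79  0.84 -0.64  1.7   0.87  0.73  1.04] [ 0.0291 -0.037   0.1833]
rel [-0.076   0.0415  0.031 ] [-6.13  8.69 -1.18]
rel [-0.063   0.0504  0.1145] [-6.13  8.69 -1.18]
```

Request:
send_rows(
  moves=[-0.04, 0.02, 0.01, -3, 4.4, -0.6, -0.08, 0.042, 0.01, -6.1, 8.7, -1.2, -0.08, 0.042, 0.01, -6.1, 8.7, -1.2, -0.077, 0.042, 0.025, -6.1, 8.7, -1.2, -0.076, 0.042, 0.031, -6.1, 8.7, -1.2],
)

```text
clock: 22.22
tool_pos: [0.6465, -0.3164, 0.1548]
eef_rot: [0.099, 0.995, 0.0, -0.004]
contact_force: [-0.9, -0.4, -1.0]
opening: 0.003
```

```bash
python3 - <<'E'
from h import *
s=st();print(np.round(s['q'],2),inB(s['tool_pos']));rel(B(.11,0,.075),tilt(0))
a=snap('scene');x=cv2.cvtColor(cv2.resize(a['image'][190:300,130:300],None,fx=4.5,fy=4.5),cv2.COLOR_RGB2BGR);cv2.imwrite('pics/n1.png',x)
E
```

```text
t 22.22 pos [ 0.6465 -0.3164  0.1548] rotM [[-0.98, 0.198, 0.008], [0.198, 0.98, -0.0], [-0.008, 0.001, -1.0]] F [-0.9 -0.4 -1. ] op 0.003
[ 0.71  1.03 -0.72  1.3   0.7   1.07  1.27] [0.1076 0.0006 0.1548]
rel [-0.0031 -0.0005  0.0798] [-0.01 -0.46  0.09]
```

View pics/n1.png

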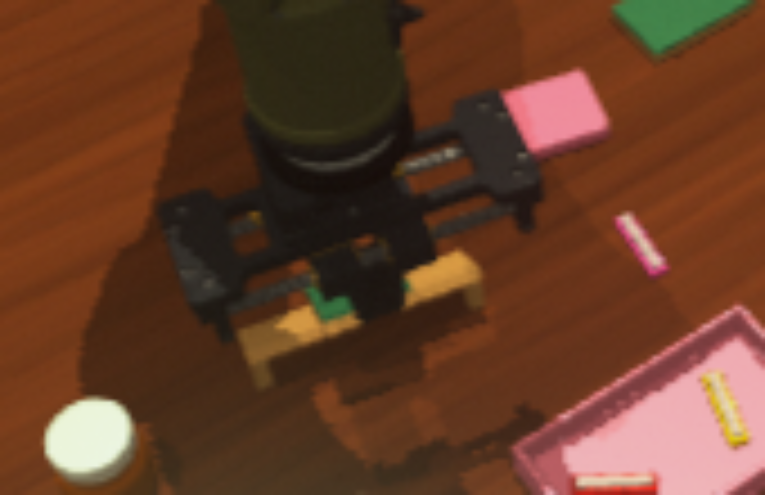

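Request:
send_rows(
  moves=[-0.003, 0, 0.02, 0, 0, 0, -0.003, 0, 0.05, 0, 0, 0, -0.003, 0, 0.07, 0, 0, 0, -0.003, 0, 0.079, 0, 0, 0, -0.003, 0, 0.079, 0, 0, 0],
)

```text
clock: 22.68
tool_pos: [0.6427, -0.3182, 0.0716]
eef_rot: [0.099, 0.995, -0.0, -0.009]
contact_force: [0.0, 0.5, -0.7]
opening: 0.003
```

```bash
python3 - <<'E'
from h import *
s=st();print(inB(s['tool_pos']))
a=snap('scene');x=cv2.cvtColor(cv2.resize(a['image'][190:300,130:300],None,fx=4.5,fy=4.5),cv2.COLOR_RGB2BGR);cv2.imwrite('pics/n2.png',x)
E
```

```text
t 22.68 pos [ 0.6427 -0.3182  0.0716] rotM [[-0.98, 0.198, 0.019], [0.198, 0.98, -0.002], [-0.019, 0.001, -1.0]] F [ 0.   0.5 -0.7] op 0.003
[ 0.1042 -0.0019  0.0716]
```

View pics/n2.png

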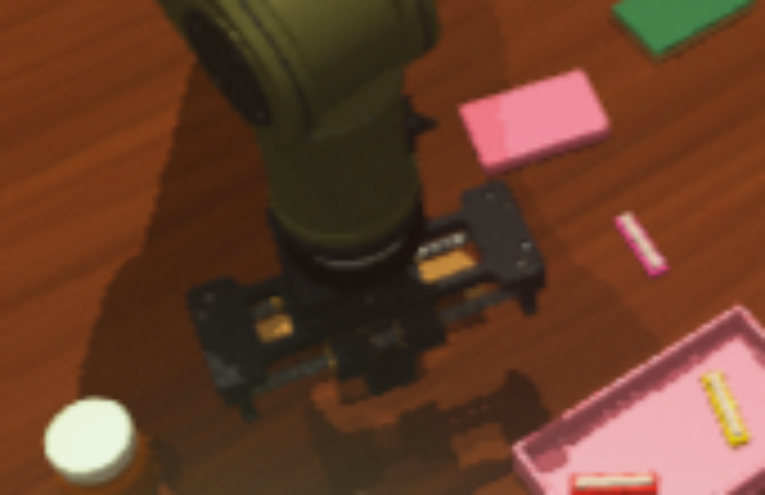

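Request:
send_rows(
  moves=[0.013, 0.002, -0.003, 0, 0, 0, 0.024, 0.002, -0.004, 0, 0, 0, 0.032, 0.002, -0.007, 0, 0, 0, 0.041, 0.002, -0.013, 0, 0, 0, 0.05, 0.002, -0.019, 0, 0, 0],
)

```text
clock: 23.15
tool_pos: [0.5964, -0.3067, 0.0959]
eef_rot: [0.1, 0.995, -0.001, -0.006]
contact_force: [-0.3, 0.2, -0.2]
opening: 0.004
```

```bash
python3 - <<'E'
from h import *
s=st();print(inB(s['tool_pos']))
a=snap('scene');x=cv2.cvtColor(cv2.resize(a['image'][190:300,130:300],None,fx=4.5,fy=4.5),cv2.COLOR_RGB2BGR);cv2.imwrite('pics/n3.png',x)
E
```

```text
t 23.15 pos [ 0.5964 -0.3067  0.0959] rotM [[-0.98, 0.198, 0.012], [0.198, 0.98, -0.003], [-0.012, -0.001, -1.0]] F [-0.3  0.2 -0.2] op 0.004
[0.0565 0.     0.0959]
```

View pics/n3.png

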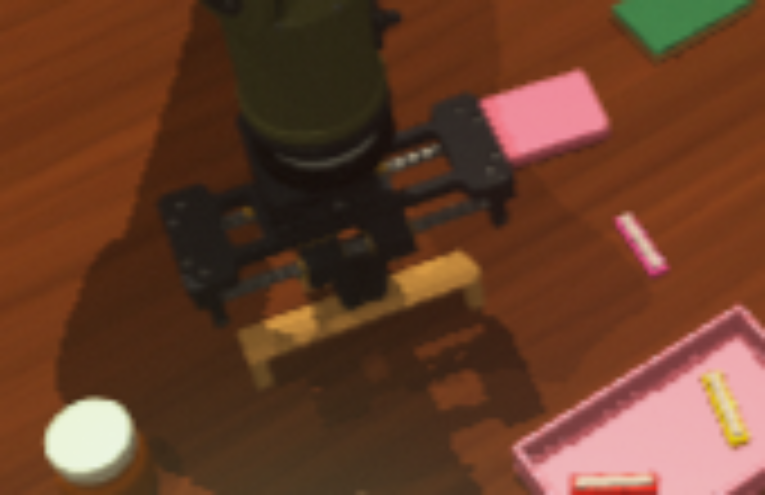

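Request:
send_rows(
  moves=[0.012, 0, -0.001, 0, 0, 0, 0.024, 0, -0.002, 0, 0, 0, 0.036, 0, -0.003, 0, 0, 0, 0.048, 0, -0.003, 0, 0, 0, 0.06, 0, -0.002, 0, 0, 0],
)

```text
clock: 23.62
tool_pos: [0.5368, -0.2954, 0.1017]
eef_rot: [0.1, 0.995, -0.002, -0.005]
contact_force: [-0.4, 0.6, 0.4]
opening: 0.006
```

```bash
python3 - <<'E'
from h import *
s=st();print(inB(s['tool_pos']))
a=snap('scene');x=cv2.cvtColor(cv2.resize(a['image'][190:300,130:300],None,fx=4.5,fy=4.5),cv2.COLOR_RGB2BGR);cv2.imwrite('pics/n4.png',x)
E
```

```text
t 23.62 pos [ 0.5368 -0.2954  0.1017] rotM [[-0.98, 0.199, 0.01], [0.199, 0.98, -0.005], [-0.011, -0.003, -1.0]] F [-0.4  0.6  0.4] op 0.006
[-0.0042 -0.0007  0.1017]
```

View pics/n4.png

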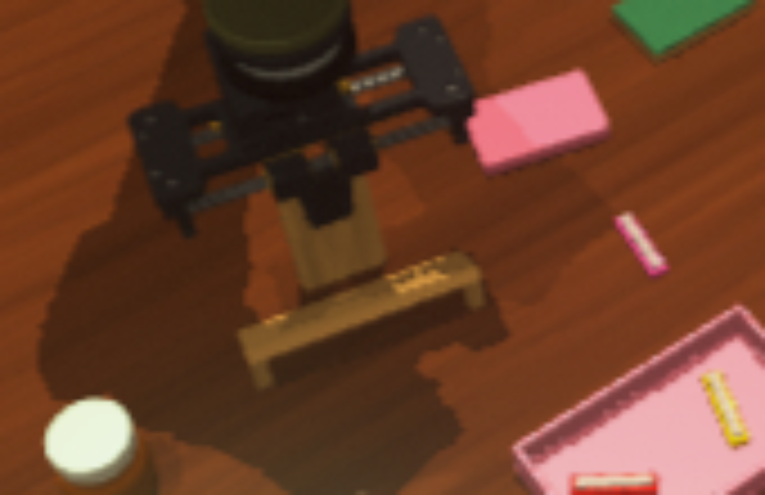

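Request:
send_rows(
  moves=[0.012, 0, 0, 0, 0, 0, 0.024, 0, 0, 0, 0, 0, 0.036, 0, -0.005, 0, 0, 0, 0.036, 0, -0.03, 0, 0, 0, 0.036, 0, -0.06, 0, 0, 0],
)

```text
clock: 24.08
tool_pos: [0.4981, -0.288, 0.1618]
eef_rot: [0.1, 0.995, -0.002, -0.009]
contact_force: [0.5, -0.1, 0.0]
opening: 0.003
```

```bash
python3 - <<'E'
from h import *
s=st();print(inB(s['tool_pos']))
a=snap('scene');x=cv2.cvtColor(cv2.resize(a['image'][190:300,130:300],None,fx=4.5,fy=4.5),cv2.COLOR_RGB2BGR);cv2.imwrite('pics/n5.png',x)
E
```

```text
t 24.08 pos [ 0.4981 -0.288   0.1618] rotM [[-0.98, 0.198, 0.018], [0.198, 0.98, -0.006], [-0.019, -0.002, -1.0]] F [ 0.5 -0.1  0. ] op 0.003
[-0.0436 -0.0012  0.1618]
```

View pics/n5.png

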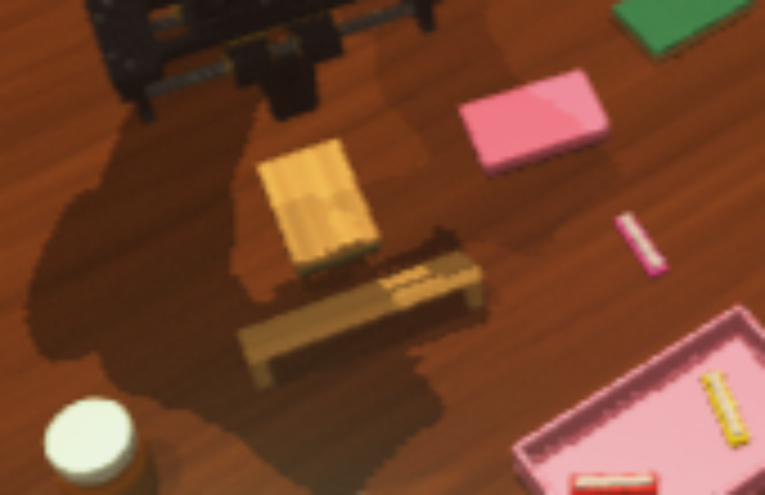

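Flipped: pale tile now in front of the board. Measure it and pick it up.

```bash
cat >> h.py <<'E'
def near(xy,cam='scene',rad=.08,zmin=.007):
    "fit a flat tile near xy: min area rect of raised points"
    s=snap(cam);c=cloud(s);hsv=cv2.cvtColor(s['image'],cv2.COLOR_RGB2HSV)
    m=(np.hypot(c[...,0]-xy[0],c[...,1]-xy[1])<rad)&(c[...,2]>zmin)&(c[...,2]<.03)&(hsv[...,2]>90)
    mm=cv2.morphologyEx(m.astype(np.uint8),cv2.MORPH_OPEN,np.ones((3,3)))
    n,l,sta,_=cv2.connectedComponentsWithStats(mm);i=1+np.argmax(sta[1:,4]);P=c[l==i]
    q=cv2.minAreaRect((P[:,:2]*1000).astype(np.float32));(w,h),an=q[1],q[2];an=an if w>h else an+90
    print(cam,'c',np.round(q[0]),'mean',P.mean(0).round(4),'size',np.round((max(w,h),min(w,h))),'az',round(an%180,1))
E
python3 - <<'E'
from h import *
near((.49,-.285));near((.49,-.285),'top');print(B(-.055,0,0))
E
```

```text
scene c [ 478. -284.] mean [ 0.4801 -0.2844  0.014 ] size [96. 56.] az 168.9
top c [ 463. -278.] mean [ 0.4609 -0.2771  0.014 ] size [61. 54.] az 170.5
[ 0.48710414 -0.28453476  0.        ]
```

```bash
python3 - <<'E'
from h import *
rel([.479,-.284,.028],down(168.7))
E
```

```text
rel [0.0221 0.0008 0.1369] [-0.4  -0.45 -0.17]
```

Request:
send_rows(
  moves=[0.022, 0.001, 0, 0, 0, 0, 0.022, 0.001, 0.02, 0, 0, 0, 0.022, 0.001, 0.05, 0, 0, 0, 0.022, 0.001, 0.08, 0, 0, 0, 0.022, 0.001, 0.1, 0, 0, 0],
  claw=-1,
)

```text
clock: 24.65
tool_pos: [0.4784, -0.2838, 0.0624]
eef_rot: [0.1, 0.995, -0.003, -0.005]
contact_force: [-0.2, -0.8, 0.2]
opening: 0.365
```

```bash
python3 - <<'E'
from h import *
st();near((.49,-.285));rel([.479,-.284,.028],down(168.7))
E
```

```text
t 24.65 pos [ 0.4784 -0.2838  0.0624] rotM [[-0.98, 0.199, 0.01], [0.199, 0.98, -0.007], [-0.012, -0.005, -1.0]] F [-0.2 -0.8  0.2] op 0.365
scene c [ 479. -284.] mean [ 0.4857 -0.285   0.0138] size [93. 55.] az 168.3
rel [-0.0028 -0.0002  0.0316] [-0.35 -0.86 -0.15]
```

Wait for the fingers to open before descending.

Request:
send_rows(
  moves=[-0.001, 0, 0, 0, 0, 0, -0.001, 0, 0, 0, -0.8, 0, -0.001, 0, 0, 0, -0.8, 0, -0.001, 0, 0, 0, -0.8, 0, -0.001, 0, 0.008, 0, -0.8, 0],
)

```text
clock: 25.12
tool_pos: [0.4792, -0.284, 0.0536]
eef_rot: [0.1, 0.995, -0.004, 0.001]
contact_force: [-0.9, 0.1, -0.2]
opening: 0.779
```

```bash
python3 - <<'E'
from h import *
st();rel([.479,-.284,.027],down(168.7))
E
```

```text
t 25.12 pos [ 0.4792 -0.284   0.0536] rotM [[-0.98, 0.199, -0.003], [0.199, 0.98, -0.007], [0.002, -0.008, -1.0]] F [-0.9  0.1 -0.2] op 0.779
rel [0.0003 0.0001 0.0266] [-0.4   0.2  -0.16]
```

Request:
send_rows(
  moves=[0, 0, 0, 0, 0, 0, 0, 0, 0.005, 0, 0, 0, 0, 0, 0.014, 0, 0, 0, 0, 0, 0.022, 0, 0, 0, 0, 0, 0.0255, 0, 0, 0],
)

```text
clock: 25.53
tool_pos: [0.4786, -0.284, 0.0266]
eef_rot: [0.1, 0.995, -0.004, 0.0]
contact_force: [-0.6, 0.9, -0.7]
opening: 0.999
```

Request:
send_rows(
  moves=[0, 0, 0, 0, 0, 0, 0, 0, 0, 0, 0, 0, 0, 0, 0, 0, 0, 0, 0, 0, 0, 0, 0, 0, 0, 0, 0, 0, 0, 0],
  claw=1,
  grip_force=30,
)

```text
clock: 25.95
tool_pos: [0.4785, -0.2845, 0.0268]
eef_rot: [0.1, 0.995, -0.004, 0.0]
contact_force: [0.2, 1.4, 0.4]
opening: 0.642
```

```bash
python3 - <<'E'
from h import *
s=st();print(np.round(s['q'],2));rel([.57,.29,.19],down(184.4))
E
```

```text
t 25.95 pos [ 0.4785 -0.2845  0.0268] rotM [[-0.98, 0.199, -0.002], [0.199, 0.98, -0.008], [0.0, -0.008, -1.0]] F [0.2 1.4 0.4] op 0.642
[ 0.74  1.02 -0.5   1.9   1.02  0.51  0.87]
rel [ 0.0245  0.5799 -0.1676] [ -0.44   0.04 -15.89]
```

Request:
send_rows(
  moves=[0, 0, -0.04, 0, 0, 0, 0, 0, -0.08, 0, 0, 0, 0, 0.03, -0.11, 0, 0, -3, 0, 0.06, -0.14, 0, 0, -5, 0, 0.1, -0.16, 0, 0, -8],
)

```text
clock: 26.37
tool_pos: [0.498, -0.1905, 0.1867]
eef_rot: [0.032, 0.999, -0.005, 0.002]
contact_force: [0.6, 0.6, -0.5]
opening: 0.633
```

```bash
python3 - <<'E'
from h import *
s=st();rel([.5703,.2916,.19],down(184.4))
a=snap('scene','o1')
E
```

```text
t 26.37 pos [ 0.498  -0.1905  0.1867] rotM [[-0.998, 0.064, -0.003], [0.064, 0.998, -0.01], [0.003, -0.01, -1.0]] F [ 0.6  0.6 -0.5] op 0.633
rel [-0.0415  0.4857 -0.0082] [-0.6   0.15 -8.05]
```

View pics/o1.png

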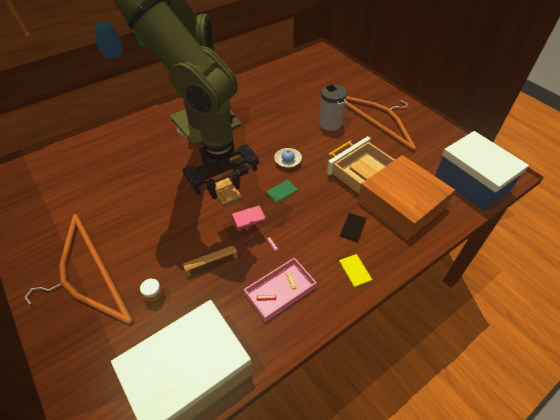

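Held at (228,190); the first tile lies in the drawer at (368,165); last green tile at (282,191).

Request:
send_rows(
  moves=[-0.0415, 0.4857, -0.008, 0, 0, -8, -0.0415, 0.4857, -0.008, 0, 0, -8, -0.0415, 0.4857, -0.008, 0, 0, -8, -0.0415, 0.4857, -0.008, 0, 0, -8, -0.0415, 0.4857, -0.008, 0, 0, -8],
)

```text
clock: 26.83
tool_pos: [0.5264, 0.0183, 0.1898]
eef_rot: [-0.046, 0.999, -0.002, 0.006]
contact_force: [0.9, 0.2, -0.7]
opening: 0.626
```

```bash
python3 - <<'E'
from h import *
s=st();rel([.5703,.2916,.19],down(184.4))
E
```

```text
t 26.83 pos [0.5264 0.0183 0.1898] rotM [[-0.996, -0.091, -0.011], [-0.091, 0.996, -0.004], [0.012, -0.003, -1.0]] F [ 0.9  0.2 -0.7] op 0.626
rel [-0.0686  0.2682 -0.0005] [-0.24  0.66  0.83]
```

Request:
send_rows(
  moves=[-0.0686, 0.268, -0.003, 0, 0.6, 0.8, -0.0686, 0.268, -0.003, 0, 0.6, 0.8, -0.0686, 0.268, -0.003, 0, 0.6, 0.8, -0.0686, 0.268, -0.003, 0, 0.6, 0.8, -0.0686, 0.268, -0.003, 0, 0.6, 0.8],
)

```text
clock: 27.25
tool_pos: [0.5594, 0.2242, 0.1917]
eef_rot: [-0.039, 0.999, -0.003, 0.001]
contact_force: [0.8, 0.6, -1.2]
opening: 0.63
```

```bash
python3 - <<'E'
from h import *
s=st();rel([.5703,.2916,.19],down(184.4))
E
```

```text
t 27.25 pos [0.5594 0.2242 0.1917] rotM [[-0.997, -0.077, -0.001], [-0.077, 0.997, -0.005], [0.001, -0.005, -1.0]] F [ 0.8  0.6 -1.2] op 0.63
rel [-0.0161  0.0663  0.0014] [-0.29  0.06  0.02]
```

Request:
send_rows(
  moves=[-0.008, 0.033, 0, 0, 0, 0, -0.016, 0.066, 0, 0, 0, 0, -0.016, 0.066, 0.02, 0, 0, 0, -0.016, 0.066, 0.05, 0, 0, 0, -0.016, 0.066, 0.07, 0, 0, 0],
)

```text
clock: 27.67
tool_pos: [0.5698, 0.2908, 0.1193]
eef_rot: [-0.039, 0.999, -0.003, 0.0]
contact_force: [-0.4, -0.5, -0.3]
opening: 0.636
```

```bash
python3 - <<'E'
from h import *
s=st();rel([.5703,.2916,.065],down(184.4))
a=snap('scene');x=cv2.cvtColor(cv2.resize(a['image'][80:230,300:470],None,fx=4,fy=4),cv2.COLOR_RGB2BGR);cv2.imwrite('pics/p1.png',x)
E
```

```text
t 27.67 pos [0.5698 0.2908 0.1193] rotM [[-0.997, -0.078, -0.0], [-0.078, 0.997, -0.007], [0.001, -0.007, -1.0]] F [-0.4 -0.5 -0.3] op 0.636
rel [-0.0005  0.0011  0.0543] [-0.38  0.01  0.08]
```

View pics/p1.png

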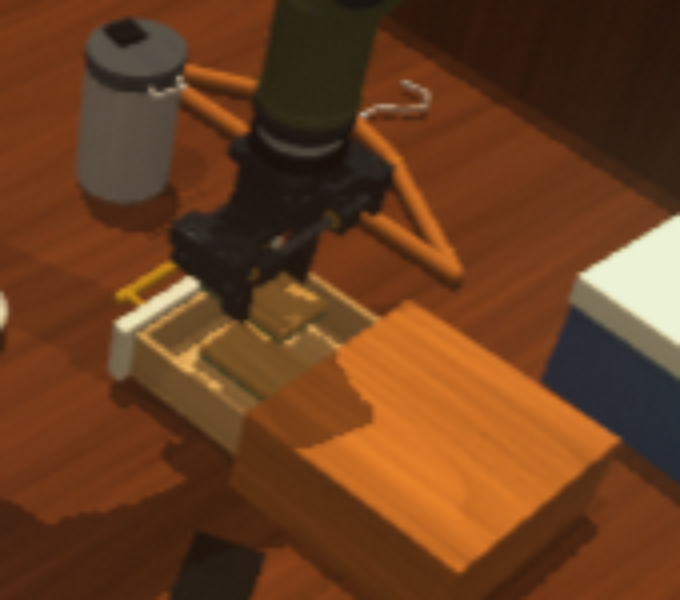

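Request:
send_rows(
  moves=[0, 0.001, 0.02, 0, 0, 0, 0, 0.001, 0.035, 0, 0, 0, 0, 0.001, 0.047, 0, 0, 0, 0, 0.001, 0.055, 0, 0, 0, 0, 0.001, 0.055, 0, 0, 0],
)

```text
clock: 28.13
tool_pos: [0.5688, 0.2887, 0.0608]
eef_rot: [-0.039, 0.999, -0.005, -0.002]
contact_force: [0.3, -0.7, 0.0]
opening: 0.637
```

Request:
send_rows(
  moves=[0, 0, 0, 0, 0, 0, 0, 0, 0, 0, 0, 0, 0, 0, 0, 0, 0, 0, 0, 0, 0, 0, 0, 0, 0, 0, 0, 0, 0, 0],
  claw=-0.5,
)

```text
clock: 28.55
tool_pos: [0.5688, 0.2888, 0.061]
eef_rot: [-0.039, 0.999, -0.005, -0.002]
contact_force: [0.4, -0.2, -0.3]
opening: 0.745
```

Request:
send_rows(
  moves=[0, 0, -0.03, 0, 0, 0, 0, 0, -0.06, 0, 0, 0, 0, 0, -0.09, 0, 0, 7, 0, -0.03, -0.1, 0, 0, 14, 0, -0.07, -0.11, 0, 0, 21],
)

```text
clock: 28.97
tool_pos: [0.574, 0.2253, 0.1743]
eef_rot: [0.144, 0.99, -0.002, 0.0]
contact_force: [0.7, -1.0, -0.1]
opening: 0.749
```

```bash
python3 - <<'E'
from h import *
st();rel([.477,.018,.1],down(90))
s=snap('scene');x=cv2.cvtColor(cv2.resize(s['image'][80:230,270:440],None,fx=4,fy=4),cv2.COLOR_RGB2BGR);cv2.imwrite('pics/q1.png',x)
near((.477,.018))
E
```

```text
t 28.97 pos [0.574  0.2253 0.1743] rotM [[-0.959, 0.284, -0.001], [0.284, 0.959, -0.004], [-0.0, -0.004, -1.0]] F [ 0.7 -1.  -0.1] op 0.749
rel [ 0.0341 -0.2261  0.0751] [-0.15  0.19 73.47]
scene c [476.  23.] mean [0.4776 0.02   0.0141] size [83. 60.] az 91.7
```

View pics/q1.png

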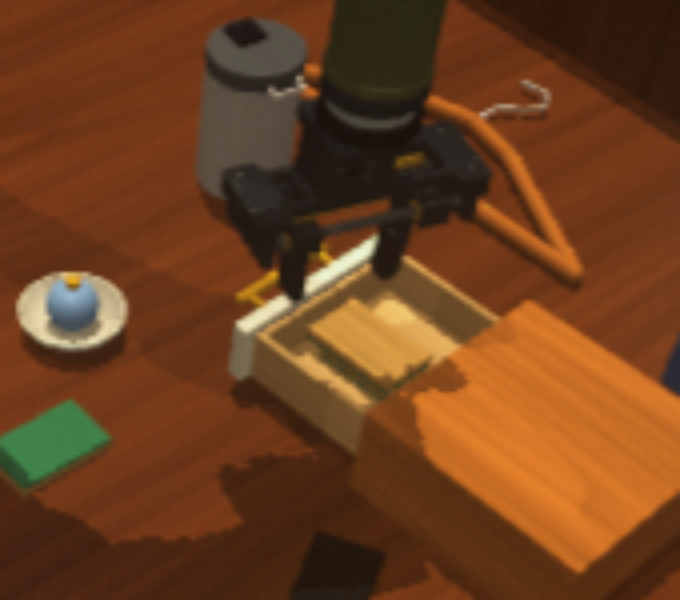

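Request:
send_rows(
  moves=[0.034, -0.226, 0.02, 0, 0, 73.5, 0.034, -0.226, 0.02, 0, 0, 73.5, 0.034, -0.226, 0.02, 0, 0, 73.5, 0.034, -0.226, 0.02, 0, 0, 73.5, 0.034, -0.226, 0.02, 0, 0, 73.5],
  claw=-1,
)

```text
clock: 29.48
tool_pos: [0.4879, 0.0293, 0.1586]
eef_rot: [0.444, 0.896, -0.006, 0.003]
contact_force: [-0.1, -0.2, -0.1]
opening: 1.0
```

```bash
python3 - <<'E'
from h import *
st();near((.477,.018));near((.477,.018),'top');rel([.477,.018,.09],down(90.5))
E
```

```text
t 29.48 pos [0.4879 0.0293 0.1586] rotM [[-0.606, 0.795, -0.011], [0.795, 0.606, -0.008], [0.0, -0.014, -1.0]] F [-0.1 -0.2 -0.1] op 1.0
scene c [478.  26.] mean [0.4755 0.0292 0.0143] size [70. 57.] az 88.9Traceback (most recent call last):
  File "<stdin>", line 2, in <module>
  File "h.py", line 50, in near
    n,l,sta,_=cv2.connectedComponentsWithStats(mm);i=1+np.argmax(sta[1:,4]);P=c[l==i]
                                                       ~~~~~~~~~^^^^^^^^^^^
    return _wrapfunc(a, 'argmax', axis=axis, out=out, **kwds)
    return bound(*args, **kwds)
ValueError: attempt to get argmax of an empty sequence
```

```bash
python3 - <<'E'
from h import *
rel([.477,.0185,.09],down(90.5))
E
```

```text
rel [ 0.0022 -0.0072  0.0679] [-0.83  1.1  36.52]
```

Request:
send_rows(
  moves=[0.002, -0.007, 0.015, -0.2, 0.3, 7, 0.002, -0.007, 0.03, -0.4, 0.6, 14, 0.002, -0.007, 0.045, -0.6, 0.8, 21, 0.002, -0.007, 0.06, -0.8, 1, 28, 0.002, -0.007, 0.068, -0.8, 1.1, 36.5],
)

```text
clock: 30.0
tool_pos: [0.4772, 0.019, 0.0886]
eef_rot: [0.697, 0.717, -0.001, -0.0]
contact_force: [-0.6, 0.5, 0.2]
opening: 1.003
```

```bash
python3 - <<'E'
from h import *
st();near((.477,.018));rel([.477,.0185,.027],down(90.5))
E
```

```text
t 30.0 pos [0.4772 0.019  0.0886] rotM [[-0.028, 1.0, -0.0], [1.0, 0.028, -0.001], [-0.001, -0.0, -1.0]] F [-0.6  0.5  0.2] op 1.003
scene c [477.  36.] mean [0.4727 0.0384 0.0141] size [56. 20.] az 162.6
rel [-0.0008  0.0004  0.0609] [-0.17  0.01  0.84]
```

Request:
send_rows(
  moves=[0, 0, 0.02, 0, 0, 1, 0, 0, 0.04, 0, 0, 1, 0, 0, 0.053, 0, 0, 1, 0, 0, 0.061, 0, 0, 1, 0, 0, 0.061, 0, 0, 1],
)

```text
clock: 30.47
tool_pos: [0.4766, 0.0201, 0.0263]
eef_rot: [0.704, 0.711, -0.001, -0.001]
contact_force: [-0.4, -1.0, 0.3]
opening: 1.0
```

Request:
send_rows(
  moves=[0, 0, 0, 0, 0, 0, 0, 0, 0, 0, 0, 0, 0, 0, 0, 0, 0, 0, 0, 0, 0, 0, 0, 0, 0, 0, 0, 0, 0, 0],
  claw=1,
  grip_force=30,
)

```text
clock: 30.88
tool_pos: [0.4768, 0.0201, 0.0266]
eef_rot: [0.704, 0.711, -0.001, -0.001]
contact_force: [-0.0, -1.0, 0.6]
opening: 0.647
```

Request:
send_rows(
  moves=[0, 0, -0.04, 0, 0, 0, 0, 0, -0.08, 0, 0, -7, -0.03, 0, -0.11, 0, 0, -14, -0.06, 0, -0.12, 0, 0, -21, -0.1, 0, -0.12, 0, 0, -28],
)

```text
clock: 31.3
tool_pos: [0.4802, -0.079, 0.1498]
eef_rot: [0.506, 0.862, 0.001, 0.001]
contact_force: [0.7, -0.3, -0.4]
opening: 0.634
```

```bash
python3 - <<'E'
from h import *
s=st();print(np.round(s['q'],2));rel(slope(.048,.14),tilt(42))
E
```

```text
t 31.3 pos [ 0.4802 -0.079   0.1498] rotM [[-0.488, 0.873, -0.001], [0.873, 0.488, 0.004], [0.004, 0.001, -1.0]] F [ 0.7 -0.3 -0.4] op 0.634
[ 0.34  0.74 -0.45  2.07  0.68  0.47 -0.11]
rel [-0.1809 -0.0966  0.0134] [-17.87 -39.19 -47.09]
```

Request:
send_rows(
  moves=[-0.04, 0.01, 0, 0, 0, 0, -0.08, 0.018, 0, 0, 0, -5, -0.09, 0.018, 0, 0, 0, -10, -0.09, 0.018, 0, 0, 0, -15, -0.09, 0.018, 0, 0, 0, -20],
)

```text
clock: 31.72
tool_pos: [0.5398, -0.1507, 0.1497]
eef_rot: [0.348, 0.937, 0.001, 0.002]
contact_force: [0.5, 0.4, -0.1]
opening: 0.633
```

```bash
python3 - <<'E'
from h import *
s=st();print(np.round(s['q'],2));rel(slope(.048,.14),tilt(42))
E
```

```text
t 31.72 pos [ 0.5398 -0.1507  0.1497] rotM [[-0.757, 0.653, -0.002], [0.653, 0.757, 0.003], [0.004, 0.001, -1.0]] F [ 0.5  0.4 -0.1] op 0.633
[ 0.54  0.83 -0.61  1.85  0.73  0.69  0.36]
rel [-0.0448 -0.1373  0.0133] [-10.59 -40.88 -27.97]
```

Request:
send_rows(
  moves=[-0.045, -0.137, 0.013, -10.6, -41, -28, -0.045, -0.137, 0.013, -10.6, -41, -28, -0.045, -0.137, 0.013, -10.6, -41, -28, -0.045, -0.137, 0.013, -10.6, -41, -28, -0.045, -0.137, 0.013, -10.6, -41, -28],
)

```text
clock: 32.13
tool_pos: [0.4954, -0.265, 0.1375]
eef_rot: [0.26, 0.954, -0.032, 0.144]
contact_force: [0.4, 0.1, -0.9]
opening: 0.629
```

```bash
python3 - <<'E'
from h import *
s=st();print(np.round(s['q'],2));rel(slope(.048,.14),tilt(42))
E
```

```text
t 32.13 pos [ 0.4954 -0.265   0.1375] rotM [[-0.823, 0.488, -0.292], [0.506, 0.862, 0.015], [0.258, -0.136, -0.956]] F [ 0.4  0.1 -0.9] op 0.629
[ 0.66  0.78 -0.43  2.12  1.62  0.32 -0.15]
rel [ 0.0004 -0.0221  0.001 ] [ -8.65 -24.68 -16.99]
```

Request:
send_rows(
  moves=[0, -0.022, 0, -8.6, -24.7, -17, 0, -0.022, 0, -8.6, -24.7, -17, 0, -0.022, 0, -8.6, -24.7, -17, 0, -0.022, 0, -8.6, -24.7, -17, 0, -0.022, 0, -8.6, -24.7, -17],
)

```text
clock: 32.55
tool_pos: [0.4857, -0.2842, 0.1395]
eef_rot: [0.131, 0.941, -0.039, 0.31]
contact_force: [-1.6, -0.6, -2.5]
opening: 0.632
```

```bash
python3 - <<'E'
from h import *
s=st();print(np.round(s['q'],2));rel(slope(.048,.03),tilt(42))
E
```

```text
t 32.55 pos [ 0.4857 -0.2842  0.1395] rotM [[-0.774, 0.223, -0.593], [0.271, 0.963, 0.009], [0.572, -0.154, -0.805]] F [-1.6 -0.6 -2.5] op 0.632
[ 1.02  0.95 -0.82  2.36  2.54  0.76 -0.58]
rel [-0.0074  0.0045  0.1112] [-2.27 -5.63 -3.57]
```

Request:
send_rows(
  moves=[0.001, 0.001, 0.012, -2.3, -5.6, -3.6, -0.001, 0.002, 0.03, -2.3, -5.6, -3.6, -0.003, 0.003, 0.05, -2.3, -5.6, -3.6, -0.005, 0.004, 0.065, -2.3, -5.6, -3.6, -0.005, 0.004, 0.075, -2.3, -5.6, -3.6],
)

```text
clock: 32.97
tool_pos: [0.5341, -0.2937, 0.0809]
eef_rot: [0.094, 0.929, -0.036, 0.356]
contact_force: [1.0, -0.0, 0.3]
opening: 0.633
```

```bash
python3 - <<'E'
from h import *
s=st();rel(slope(.048,.03),tilt(42))
a=snap('scene');x=cv2.cvtColor(cv2.resize(a['image'][190:300,130:300],None,fx=4.5,fy=4.5),cv2.COLOR_RGB2BGR);cv2.imwrite('pics/r1.png',x)
E
```

```text
t 32.97 pos [ 0.5341 -0.2937  0.0809] rotM [[-0.729, 0.149, -0.668], [0.2, 0.98, 0.0], [0.655, -0.134, -0.744]] F [ 1.  -0.   0.3] op 0.633
rel [ 0.0008 -0.0004  0.0349] [-0.01 -0.05 -0.03]
```

View pics/r1.png

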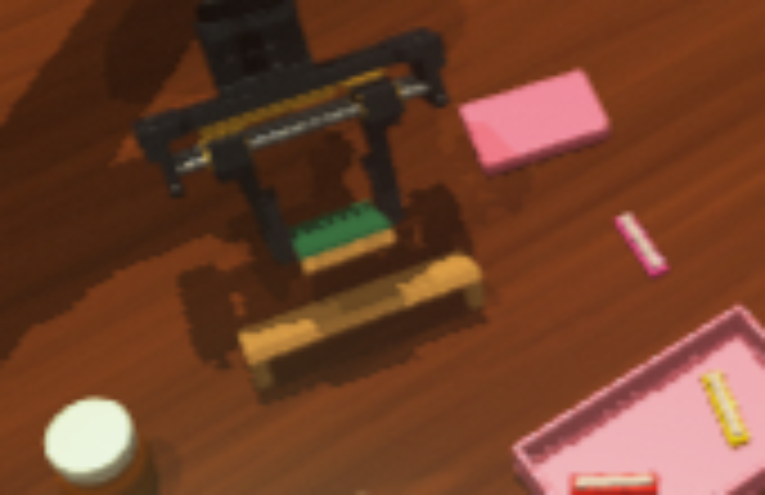

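Request:
send_rows(
  moves=[0.001, 0, 0.012, 0, 0, 0, 0.001, 0, 0.024, 0, 0, 0, 0.001, 0, 0.033, 0, 0, 0, 0.001, 0, 0.038, 0, 0, 0, 0.001, 0, 0.0405, 0, 0, 0],
)

```text
clock: 33.43
tool_pos: [0.5599, -0.2992, 0.0499]
eef_rot: [0.094, 0.929, -0.036, 0.356]
contact_force: [-18.5, 2.5, 23.5]
opening: 0.632
```

```bash
python3 - <<'E'
from h import *
s=st();rel(slope(.048,.025),tilt(42))
E
```

```text
t 33.43 pos [ 0.5599 -0.2992  0.0499] rotM [[-0.729, 0.148, -0.669], [0.2, 0.98, -0.001], [0.655, -0.135, -0.744]] F [-18.5   2.5  23.5] op 0.632
rel [-0.0003 -0.0002 -0.0008] [-0.08 -0.05 -0.  ]
```

In contact; ease back and release, then retreat.

Request:
send_rows(
  moves=[0, 0, -0.0015, 0, 0, 0, 0, 0, -0.0015, 0, 0, 0, 0, 0, -0.0015, 0, 0, 0, 0, 0, -0.0015, 0, 0, 0, 0, 0, -0.0015, 0, 0, 0],
  claw=-0.6,
)

```text
clock: 33.85
tool_pos: [0.559, -0.299, 0.0511]
eef_rot: [0.094, 0.929, -0.037, 0.356]
contact_force: [0.3, 1.1, 0.0]
opening: 0.801
```

Request:
send_rows(
  moves=[0, 0, -0.02, 0, 0, 0, 0, 0, -0.05, 0, 0, 0, 0, 0, -0.08, 0, 0, 0, 0, 0, -0.11, 0, 5, 0, 0, 0, -0.14, 0, 10, 0],
)

```text
clock: 34.27
tool_pos: [0.4644, -0.2789, 0.1542]
eef_rot: [0.098, 0.957, -0.026, 0.271]
contact_force: [0.4, -1.4, -0.8]
opening: 0.8
```

```bash
python3 - <<'E'
from h import *
s=st();rel(B(.04,0,.2),tilt(0))
a=snap('scene');x=cv2.cvtColor(cv2.resize(a['image'][190:300,130:300],None,fx=4.5,fy=4.5),cv2.COLOR_RGB2BGR);cv2.imwrite('pics/r2.png',x)
c=cloud(a);hsv=cv2.cvtColor(a['image'],cv2.COLOR_RGB2HSV)
m=cv2.inRange(hsv,(45,50,30),(90,255,255))>0
m&=(c[...,1]<-.2)&(c[...,2]<.09)&(c[...,0]<.68)
L=np.array([inB(p) for p in c[m]]);print(len(L),np.percentile(L,[1,50,99],axis=0).round(3).tolist())
E
```

```text
t 34.27 pos [ 0.4644 -0.2789  0.1542] rotM [[-0.834, 0.174, -0.523], [0.202, 0.979, 0.004], [0.513, -0.102, -0.852]] F [ 0.4 -1.4 -0.8] op 0.8
rel [-0.1249 -0.0005  0.0229] [ 0.19 31.54 -0.21]
159 [[0.002, -0.027, 0.016], [0.038, -0.001, 0.049], [0.065, 0.026, 0.074]]
```

View pics/r2.png

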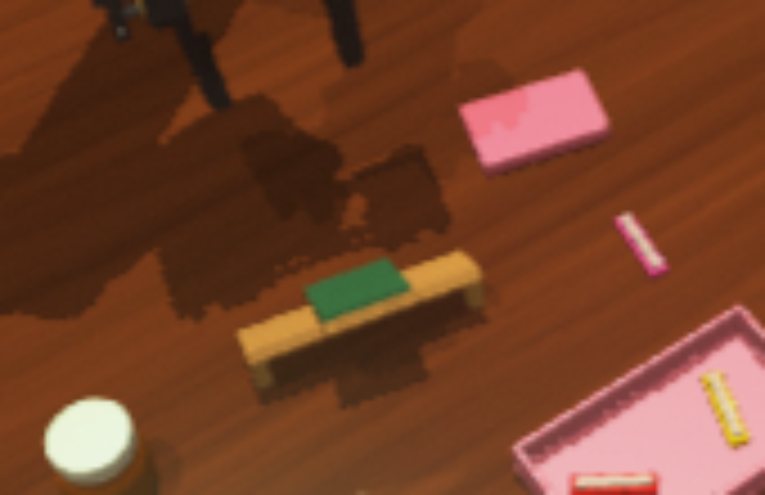

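Same position as before. Repeat the tip: lift, go over closed.

Request:
send_rows(
  moves=[0, 0, -0.04, 0, 4, 0, -0.03, 0, -0.06, 0, 10, 0, -0.06, 0, -0.05, 0, 17, 0, -0.09, 0, -0.03, 0, 24, 0, -0.13, 0, -0.01, 0, 31.5, 0],
  claw=1,
  grip_force=10,
)

```text
clock: 34.73
tool_pos: [0.4625, -0.3066, 0.1976]
eef_rot: [0.103, 0.976, -0.066, 0.178]
contact_force: [0.6, -0.5, -0.2]
opening: 0.445
```

```bash
python3 - <<'E'
from h import *
s=st();print(inB(s['tool_pos']));rel(B(.11,0,.19),tilt(0))
E
```

```text
t 34.73 pos [ 0.4625 -0.3066  0.1976] rotM [[-0.915, 0.177, -0.362], [0.224, 0.97, -0.092], [0.335, -0.166, -0.928]] F [ 0.6 -0.5 -0.2] op 0.445
[-0.0747 -0.0265  0.1976]
rel [-0.1697  0.0319  0.0712] [-5.52 21.22 -0.48]
```

Request:
send_rows(
  moves=[-0.17, 0.032, 0.06, -5.5, 21.2, -0.5, -0.17, 0.032, 0.06, -5.5, 21.2, -0.5, -0.17, 0.032, 0.06, -5.5, 21.2, -0.5, -0.17, 0.032, 0.06, -5.5, 21.2, -0.5, -0.17, 0.032, 0.06, -5.5, 21.2, -0.5],
)

```text
clock: 35.15
tool_pos: [0.5692, -0.3249, 0.1977]
eef_rot: [0.104, 0.994, -0.026, 0.035]
contact_force: [1.7, -1.9, 0.3]
opening: 0.07
```

```bash
python3 - <<'E'
from h import *
s=st();print(inB(s['tool_pos']));rel(B(.11,0,.155),tilt(0))
E
```

```text
t 35.15 pos [ 0.5692 -0.3249  0.1977] rotM [[-0.976, 0.205, -0.075], [0.209, 0.977, -0.045], [0.064, -0.06, -0.996]] F [ 1.7 -1.9  0.3] op 0.07
[ 0.0335 -0.0231  0.1977]
rel [-0.0729  0.0258  0.0472] [-2.61  4.31 -0.47]
```

Request:
send_rows(
  moves=[-0.04, 0.013, 0, -1.3, 2.2, -0.2, -0.078, 0.026, 0.01, -2.6, 4.3, -0.5, -0.075, 0.026, 0.02, -2.6, 4.3, -0.5, -0.073, 0.026, 0.04, -2.6, 4.3, -0.5, -0.073, 0.026, 0.047, -2.6, 4.3, -0.5],
)

```text
clock: 35.57
tool_pos: [0.6476, -0.3166, 0.1514]
eef_rot: [0.099, 0.995, 0.0, -0.003]
contact_force: [-0.0, 0.6, -1.0]
opening: 0.004
```

```bash
python3 - <<'E'
from h import *
s=st();print(inB(s['tool_pos']));rel(B(.11,0,.075),tilt(0))
E
```

```text
t 35.57 pos [ 0.6476 -0.3166  0.1514] rotM [[-0.98, 0.198, 0.005], [0.198, 0.98, -0.0], [-0.005, 0.001, -1.0]] F [-0.   0.6 -1. ] op 0.004
[0.1086 0.0006 0.1514]
rel [-0.0018 -0.0006  0.0764] [-0.01 -0.29  0.1 ]
```

Request:
send_rows(
  moves=[-0.003, 0, 0.02, 0, 0, 0, -0.003, 0, 0.05, 0, 0, 0, -0.003, 0, 0.067, 0, 0, 0, -0.003, 0, 0.076, 0, 0, 0, -0.003, 0, 0.076, 0, 0, 0],
)

```text
clock: 35.98
tool_pos: [0.6482, -0.3169, 0.0731]
eef_rot: [0.099, 0.995, 0.0, -0.005]
contact_force: [-0.1, -0.3, 0.3]
opening: 0.006
```

Request:
send_rows(
  moves=[0.013, 0.002, -0.003, 0, 0, 0, 0.024, 0.002, -0.004, 0, 0, 0, 0.032, 0.002, -0.007, 0, 0, 0, 0.041, 0.002, -0.013, 0, 0, 0, 0.05, 0.002, -0.019, 0, 0, 0],
)

```text
clock: 36.4
tool_pos: [0.6003, -0.3053, 0.0948]
eef_rot: [0.099, 0.995, 0.0, -0.003]
contact_force: [0.5, -0.3, -0.3]
opening: 0.008
```

Request:
send_rows(
  moves=[0.012, 0, -0.001, 0, 0, 0, 0.024, 0, -0.002, 0, 0, 0, 0.036, 0, -0.003, 0, 0, 0, 0.048, 0, -0.003, 0, 0, 0, 0.06, 0, -0.002, 0, 0, 0],
)

```text
clock: 36.82
tool_pos: [0.5421, -0.2938, 0.0995]
eef_rot: [0.099, 0.995, -0.001, -0.002]
contact_force: [-0.5, 0.8, 0.8]
opening: 0.004
```

Request:
send_rows(
  moves=[0.012, 0, 0, 0, 0, 0, 0.024, 0, 0, 0, 0, 0, 0.036, 0, -0.005, 0, 0, 0, 0.036, 0, -0.03, 0, 0, 0, 0.036, 0, -0.06, 0, 0, 0],
)

```text
clock: 37.23
tool_pos: [0.5056, -0.2866, 0.1605]
eef_rot: [0.099, 0.995, -0.001, -0.003]
contact_force: [0.3, -1.2, 1.2]
opening: 0.003
```

```bash
python3 - <<'E'
from h import *
s=st();print(inB(s['tool_pos']))
a=snap('scene');x=cv2.cvtColor(cv2.resize(a['image'][190:300,130:300],None,fx=4.5,fy=4.5),cv2.COLOR_RGB2BGR);cv2.imwrite('pics/r5.png',x)
near((.49,-.285));rel([.479,-.284,.06],down(168.5))
E
```

```text
t 37.23 pos [ 0.5056 -0.2866  0.1605] rotM [[-0.98, 0.197, 0.006], [0.197, 0.98, -0.002], [-0.006, -0.001, -1.0]] F [ 0.3 -1.2  1.2] op 0.003
[-0.0365  0.0017  0.1605]
scene c [ 482. -285.] mean [ 0.485  -0.2863  0.0139] size [96. 56.] az 169.0
rel [ 0.0323 -0.0029  0.1054] [-0.18  0.42  0.11]
```

View pics/r5.png

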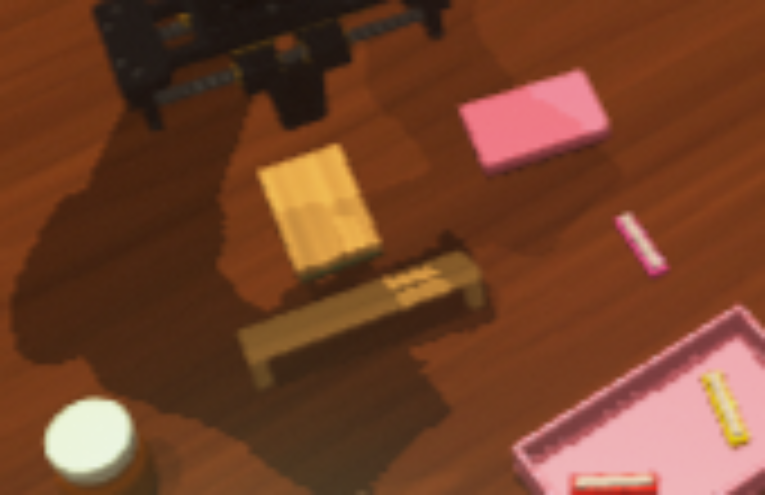

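Request:
send_rows(
  moves=[0.029, -0.003, 0, 0, 0, 0, 0.029, -0.003, 0.02, 0, 0, 0, 0.029, -0.003, 0.04, 0, 0, 0, 0.029, -0.003, 0.065, 0, 0, 0, 0.029, -0.003, 0.09, 0, 0, 0],
  claw=-1,
)

```text
clock: 37.75
tool_pos: [0.483, -0.2852, 0.0759]
eef_rot: [0.099, 0.995, -0.003, 0.005]
contact_force: [0.5, 0.3, -0.8]
opening: 0.357
```

Request:
send_rows(
  moves=[0, 0, 0, 0, 0, 0, 0, 0, 0, 0, 0, 0, 0, 0, 0, 0, 0, 0, 0, 0, 0, 0, 0, 0, 0, 0, 0.005, 0, 0, 0],
)

```text
clock: 38.17
tool_pos: [0.4845, -0.2857, 0.0729]
eef_rot: [0.099, 0.995, -0.003, 0.007]
contact_force: [0.1, -1.1, 0.4]
opening: 0.739
```

```bash
python3 - <<'E'
from h import *
s=st();near((.49,-.285));rel([.482,-.285,.0265],down(168.7))
E
```

```text
t 38.17 pos [ 0.4845 -0.2857  0.0729] rotM [[-0.98, 0.198, -0.015], [0.198, 0.98, -0.005], [0.013, -0.008, -1.0]] F [ 0.1 -1.1  0.4] op 0.739
scene c [ 483. -285.] mean [ 0.485  -0.286   0.0139] size [95. 57.] az 168.5
rel [0.0022 0.0005 0.0449] [-0.27  0.71 -0.12]
```

Request:
send_rows(
  moves=[0.003, 0, 0, 0, 0.7, 0, 0.003, 0, 0.01, 0, 0.7, 0, 0.003, 0, 0.025, 0, 0.7, 0, 0.003, 0, 0.038, 0, 0.7, 0, 0.003, 0, 0.0455, 0, 0.7, 0],
)

```text
clock: 38.63
tool_pos: [0.4804, -0.2851, 0.0251]
eef_rot: [0.1, 0.995, -0.002, -0.001]
contact_force: [-23.3, -0.6, 103.3]
opening: 0.998
```

Request:
send_rows(
  moves=[0, 0, 0, 0, 0, 0, 0, 0, 0, 0, 0, 0, 0, 0, 0, 0, 0, 0, 0, 0, 0, 0, 0, 0, 0, 0, 0, 0, 0, 0],
  claw=1,
  grip_force=30,
)

```text
clock: 39.05
tool_pos: [0.4822, -0.2825, 0.0255]
eef_rot: [0.099, 0.995, -0.0, 0.001]
contact_force: [1.5, 3.8, 5.7]
opening: 0.645
```

Request:
send_rows(
  moves=[0, 0, -0.04, 0, 0, 0, 0, 0, -0.08, 0, 0, 0, 0, 0.03, -0.11, 0, 0, -3, 0, 0.06, -0.14, 0, 0, -5, 0, 0.1, -0.16, 0, 0, -8],
)

```text
clock: 39.47
tool_pos: [0.5013, -0.1891, 0.1853]
eef_rot: [0.03, 1.0, -0.001, 0.002]
contact_force: [1.1, 0.9, -0.8]
opening: 0.631
```

```bash
python3 - <<'E'
from h import *
s=st();rel([.5703,.2916,.19],down(184.4))
E
```

```text
t 39.47 pos [ 0.5013 -0.1891  0.1853] rotM [[-0.998, 0.06, -0.003], [0.06, 0.998, -0.003], [0.003, -0.003, -1.0]] F [ 1.1  0.9 -0.8] op 0.631
rel [-0.0399  0.484  -0.0058] [-0.16  0.17 -7.85]
```

Request:
send_rows(
  moves=[-0.04, 0.484, -0.006, 0, 0, -8, -0.04, 0.484, -0.006, 0, 0, -8, -0.04, 0.484, -0.006, 0, 0, -8, -0.04, 0.484, -0.006, 0, 0, -8, -0.04, 0.484, -0.006, 0, 0, -8],
)

```text
clock: 39.88
tool_pos: [0.5305, 0.0197, 0.1858]
eef_rot: [-0.04, 0.999, -0.002, 0.001]
contact_force: [0.4, 0.6, -0.8]
opening: 0.631
```

```bash
python3 - <<'E'
from h import *
s=st();rel([.5703,.2916,.19],down(184.4))
a=snap('scene','u1')
E
```

```text
t 39.88 pos [0.5305 0.0197 0.1858] rotM [[-0.997, -0.079, -0.002], [-0.079, 0.997, -0.003], [0.002, -0.003, -1.0]] F [ 0.4  0.6 -0.8] op 0.631
rel [-0.0612  0.2679 -0.005 ] [-0.19  0.11  0.14]
```

View pics/u1.png

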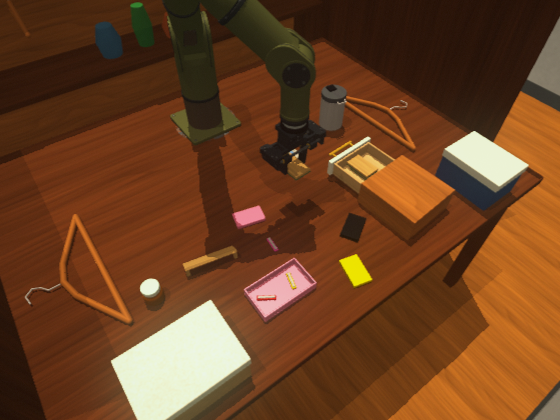

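Request:
send_rows(
  moves=[-0.061, 0.268, -0.005, 0, 0, 0, -0.061, 0.268, -0.005, 0, 0, 0, -0.061, 0.268, -0.005, 0, 0, 0, -0.061, 0.268, -0.005, 0, 0, 0, -0.061, 0.268, -0.005, 0, 0, 0],
)

```text
clock: 40.35
tool_pos: [0.5575, 0.2259, 0.1921]
eef_rot: [-0.046, 0.999, 0.004, 0.003]
contact_force: [1.2, 0.1, -0.3]
opening: 0.634
```

```bash
python3 - <<'E'
from h import *
s=st();rel([.5703,.2916,.19],down(184.4))
E
```

```text
t 40.35 pos [0.5575 0.2259 0.1921] rotM [[-0.996, -0.092, -0.007], [-0.092, 0.996, 0.008], [0.007, 0.008, -1.0]] F [ 1.2  0.1 -0.3] op 0.634
rel [-0.0187  0.0643  0.0027] [0.43 0.42 0.87]
```

Request:
send_rows(
  moves=[-0.008, 0.033, 0, 0, 0, 0, -0.0187, 0.064, 0, 0, 0, 0.8, -0.0187, 0.064, 0.02, 0, 0, 0.8, -0.0187, 0.064, 0.05, 0, 0, 0.8, -0.0187, 0.064, 0.07, 0, 0, 0.8],
)

```text
clock: 40.77
tool_pos: [0.57, 0.2918, 0.12]
eef_rot: [-0.04, 0.999, 0.003, 0.003]
contact_force: [0.1, -0.4, -0.6]
opening: 0.63
```

```bash
python3 - <<'E'
from h import *
s=st();rel([.5703,.2916,.075],down(184.4))
a=snap('scene');x=cv2.cvtColor(cv2.resize(a['image'][80:230,300:470],None,fx=4,fy=4),cv2.COLOR_RGB2BGR);cv2.imwrite('pics/v1.png',x)
E
```

```text
t 40.77 pos [0.57   0.2918 0.12  ] rotM [[-0.997, -0.079, -0.006], [-0.079, 0.997, 0.006], [0.005, 0.006, -1.0]] F [ 0.1 -0.4 -0.6] op 0.63
rel [-0.     -0.0005  0.045 ] [0.35 0.33 0.15]
```

View pics/v1.png

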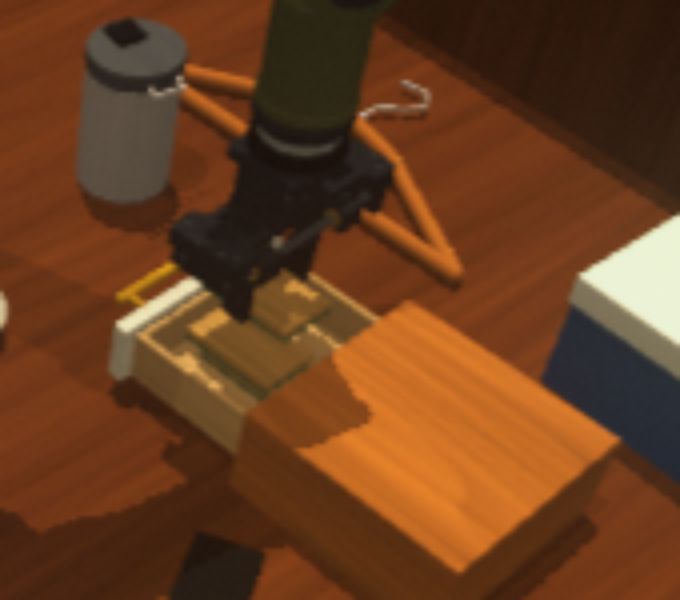

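Request:
send_rows(
  moves=[0, 0, 0.015, 0, 0, 0, 0, 0, 0.028, 0, 0, 0, 0, 0, 0.037, 0, 0, 0, 0, 0, 0.042, 0, 0, 0, 0, 0, 0.044, 0, 0, 0],
)

```text
clock: 41.23
tool_pos: [0.5684, 0.2894, 0.072]
eef_rot: [-0.039, 0.999, 0.001, -0.0]
contact_force: [-1.3, -3.0, 8.1]
opening: 0.632
```

Request:
send_rows(
  moves=[0, 0, 0, 0, 0, 0, 0, 0, 0, 0, 0, 0, 0, 0, 0, 0, 0, 0, 0, 0, 0, 0, 0, 0, 0, 0, 0, 0, 0, 0],
  claw=-0.5,
)

```text
clock: 41.65
tool_pos: [0.5686, 0.2897, 0.0724]
eef_rot: [-0.039, 0.999, 0.001, 0.0]
contact_force: [0.2, -0.4, 0.3]
opening: 0.751
```

Request:
send_rows(
  moves=[0, 0, -0.03, 0, 0, 0, 0, 0, -0.06, 0, 0, 0, 0, 0, -0.09, 0, 0, 7, 0, -0.01, -0.1, 0, 0, 14, 0, -0.03, -0.12, 0, 0, 21],
)

```text
clock: 42.07
tool_pos: [0.5698, 0.2624, 0.1935]
eef_rot: [0.144, 0.99, 0.003, -0.0]
contact_force: [0.5, -0.5, 0.4]
opening: 0.751
```

```bash
python3 - <<'E'
from h import *
s=st();print(np.round(s['q'],2));
s=snap('scene');x=cv2.cvtColor(cv2.resize(s['image'][120:220,310:420],None,fx=6,fy=6,interpolation=cv2.INTER_CUBIC),cv2.COLOR_RGB2BGR);cv2.imwrite('pics/w1.png',x)
c=cloud(s);yv=np.array([-np.sin(az),np.cos(az)]);xv=np.array([yv[1],-yv[0]])
hsv=cv2.cvtColor(s['image'],cv2.COLOR_RGB2HSV)
w=(hsv[...,1]<60)&(hsv[...,2]>150)&(c[...,1]>.2)&(c[...,1]<.42)&(c[...,0]>.42)&(c[...,0]<.6);P=c[w];print('front s',np.percentile(P[:,:2]@xv,[2,50,98]))
d=np.stack([c[...,:2]@xv-.616,c[...,:2]@yv-.247,c[...,2]-.0025],-1)
m=(abs(d[...,0]+.03)<.04)&(abs(d[...,1])<.06)&(d[...,2]<.1)&(d[...,2]>.045);Q=d[m]
A=np.c_[Q[:,:2],np.ones(len(Q))];k=np.linalg.lstsq(A,Q[:,2],rcond=None)[0];print(len(Q),k,np.percentile(Q,[2,98],axis=0).round(3))
E
```

```text
t 42.07 pos [0.5698 0.2624 0.1935] rotM [[-0.958, 0.285, 0.002], [0.285, 0.958, 0.005], [0.0, 0.006, -1.0]] F [ 0.5 -0.5  0.4] op 0.751
[-0.13  0.86 -0.7   1.61  0.66  0.92  0.21]
front s [0.5181272  0.5267231  0.53157852]
342 [0.0014045  0.06443712 0.05696962] [[-0.069 -0.033  0.046]
 [ 0.008  0.024  0.061]]
```

View pics/w1.png

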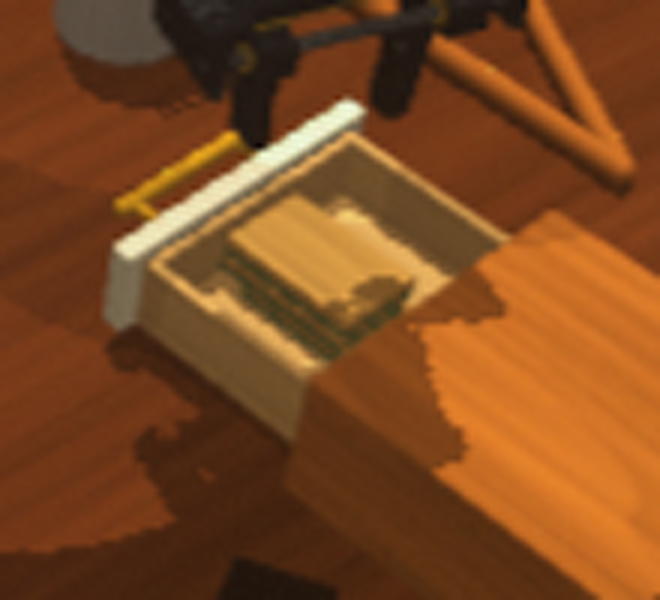

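```bash
python3 - <<'E'
from h import *
rel([.4147,.2796,.17],down(184.4))
E
```

```text
rel [ 0.1583 -0.0248  0.0261] [  0.09   0.31 -21.69]
```

Request:
send_rows(
  moves=[0.04, -0.005, 0, 0, 0, -6, 0.08, -0.01, 0, 0, 0, -12, 0.12, -0.018, 0, 0, 0, -18, 0.158, -0.025, 0, 0, 0, -21.7, 0.158, -0.025, 0.02, 0, 0, -21.7],
  claw=1,
)

```text
clock: 42.53
tool_pos: [0.4081, 0.2822, 0.179]
eef_rot: [-0.046, 0.999, 0.002, 0.002]
contact_force: [0.3, 0.2, -0.1]
opening: 0.396
```

```bash
python3 - <<'E'
from h import *
s=st();print(np.round(s['q'],2));rel([.4147,.2796,.06],down(184.4))
E
```

```text
t 42.53 pos [0.4081 0.2822 0.179 ] rotM [[-0.996, -0.091, -0.005], [-0.091, 0.996, 0.005], [0.005, 0.005, -1.0]] F [ 0.3  0.2 -0.1] op 0.396
[-0.25  0.75 -0.74  2.02  0.82  0.69  0.13]
rel [-0.0057 -0.0037  0.119 ] [0.26 0.29 0.82]
```

Request:
send_rows(
  moves=[-0.005, -0.0035, 0.02, 0, 0, 0.8, -0.005, -0.0035, 0.05, 0, 0, 0.8, -0.005, -0.0035, 0.08, 0, 0, 0.8, -0.005, -0.0035, 0.105, 0, 0, 0.8, -0.005, -0.0035, 0.117, 0, 0, 0.8],
)

```text
clock: 42.95
tool_pos: [0.4131, 0.2792, 0.0596]
eef_rot: [-0.039, 0.999, 0.002, 0.001]
contact_force: [1.2, 0.3, -0.1]
opening: 0.02
```

```bash
python3 - <<'E'
from h import *
s=st();rel([.4147,.2796,.06],down(184.4));p=s['tool_pos'];print('s',p[0]*.997+p[1]*.0767)
s=snap('scene');x=cv2.cvtColor(cv2.resize(s['image'][100:220,300:430],None,fx=5,fy=5,interpolation=cv2.INTER_CUBIC),cv2.COLOR_RGB2BGR);cv2.imwrite('pics/x1.png',x)
E
```

```text
t 42.95 pos [0.4131 0.2792 0.0596] rotM [[-0.997, -0.079, -0.002], [-0.079, 0.997, 0.003], [0.002, 0.003, -1.0]] F [ 1.2  0.3 -0.1] op 0.02
rel [-0.0017  0.0003 -0.0004] [0.17 0.14 0.11]
s 0.43325178448054114
```

View pics/x1.png

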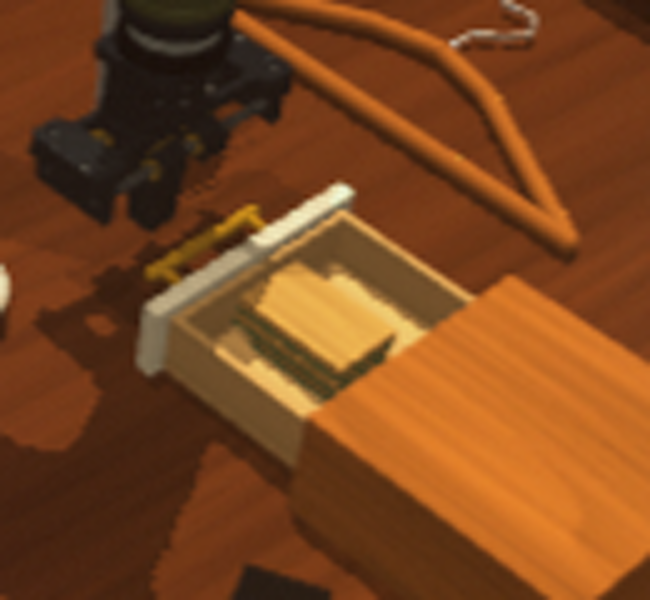

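Request:
send_rows(
  moves=[-0.015, 0, 0, 0, 0, 0, -0.025, 0, 0, 0, 0, 0, -0.033, 0, 0, 0, 0, 0, -0.042, 0, 0, 0, 0, 0, -0.052, 0, 0, 0, 0, 0],
)

```text
clock: 43.42
tool_pos: [0.4641, 0.2833, 0.0592]
eef_rot: [-0.04, 0.999, 0.001, -0.0]
contact_force: [-1.2, 0.5, -1.3]
opening: 0.004
```

Request:
send_rows(
  moves=[-0.011, 0, 0, 0, 0, 0, -0.022, 0, 0, 0, 0, 0, -0.033, 0, 0, 0, 0, 0, -0.044, 0, 0, 0, 0, 0, -0.054, 0, 0, 0, 0, 0],
)

```text
clock: 43.83
tool_pos: [0.518, 0.2874, 0.0597]
eef_rot: [-0.04, 0.999, 0.001, -0.001]
contact_force: [-0.8, -0.0, -0.2]
opening: 0.003
```

```bash
python3 - <<'E'
from h import *
s=st();p=s['tool_pos'];print('s',p[0]*.997+p[1]*.0767,'n',-p[0]*.0767+p[1]*.997);rel(p,down(184.4))
s=snap('scene');x=cv2.cvtColor(cv2.resize(s['image'][100:220,300:430],None,fx=5,fy=5,interpolation=cv2.INTER_CUBIC),cv2.COLOR_RGB2BGR);cv2.imwrite('pics/x2.png',x)
E
```

```text
t 43.83 pos [0.518  0.2874 0.0597] rotM [[-0.997, -0.081, 0.001], [-0.081, 0.997, 0.002], [-0.001, 0.002, -1.0]] F [-0.8 -0.  -0.2] op 0.003
s 0.5384993210745666 n 0.24684328885229537
rel [0. 0. 0.] [ 0.14 -0.06  0.23]
```

View pics/x2.png

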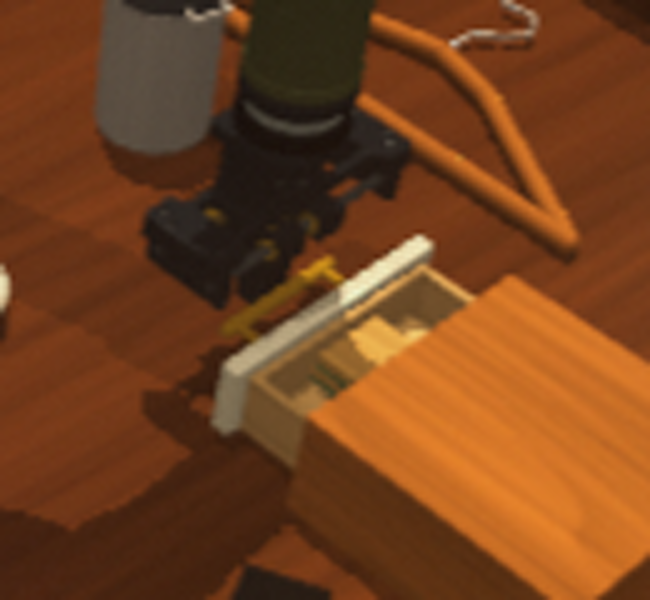

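Going well. 60 mm left; push 52 mm then feel for the stop.

Request:
send_rows(
  moves=[-0.011, 0, 0, 0, 0, 0, -0.022, 0, 0, 0, 0, 0, -0.033, 0, 0, 0, 0, 0, -0.042, 0, 0, 0, 0, 0, -0.05, 0, 0, 0, 0, 0],
)

```text
clock: 44.3
tool_pos: [0.5703, 0.2914, 0.0603]
eef_rot: [-0.04, 0.999, 0.002, 0.0]
contact_force: [-1.7, 0.5, 0.0]
opening: 0.0
```

Request:
send_rows(
  moves=[-0.003, 0, 0, 0, 0, 0, -0.006, 0, 0, 0, 0, 0, -0.009, 0, 0, 0, 0, 0, -0.011, 0, 0, 0, 0, 0, -0.012, 0, 0, 0, 0, 0],
)

```text
clock: 44.72
tool_pos: [0.5774, 0.292, 0.0604]
eef_rot: [-0.041, 0.999, 0.0, -0.004]
contact_force: [-13.3, -4.0, 10.4]
opening: 0.007
```

```bash
python3 - <<'E'
from h import *
s=st();p=s['tool_pos'];print('s',p[0]*.997+p[1]*.0767,'n',-p[0]*.0767+p[1]*.997)
s=snap('scene');x=cv2.cvtColor(cv2.resize(s['image'][100:220,300:430],None,fx=5,fy=5,interpolation=cv2.INTER_CUBIC),cv2.COLOR_RGB2BGR);cv2.imwrite('pics/x3.png',x)
E
```

```text
t 44.72 pos [0.5774 0.292  0.0604] rotM [[-0.997, -0.081, 0.008], [-0.081, 0.997, 0.001], [-0.008, 0.0, -1.0]] F [-13.3  -4.   10.4] op 0.007
s 0.5980981665038118 n 0.24678597612774159
```

View pics/x3.png

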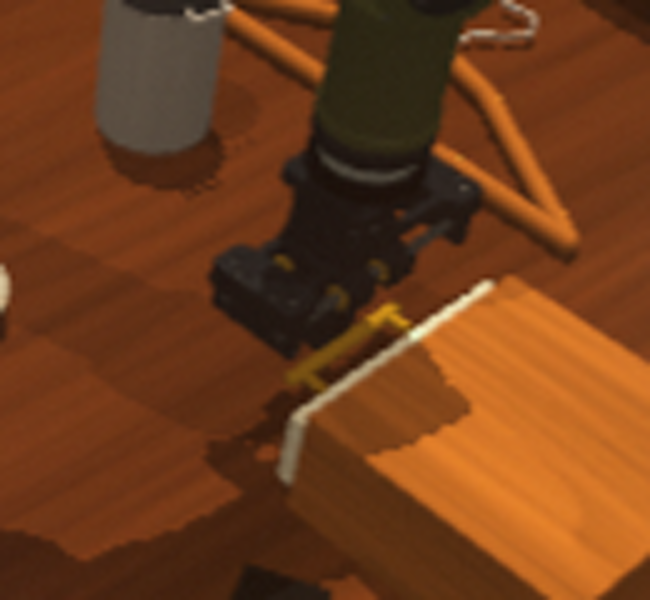

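Request:
send_rows(
  moves=[0.01, 0, 0, 0, 0, 0, 0.03, 0, 0, 0, 0, 0, 0.05, 0, 0, 0, 0, 0, 0.06, 0, -0.03, 0, 0, 0, 0.06, 0, -0.07, 0, 0, 0],
)

```text
clock: 45.18
tool_pos: [0.5135, 0.2858, 0.129]
eef_rot: [-0.043, 0.999, -0.002, -0.008]
contact_force: [1.3, 0.3, -0.2]
opening: 0.004
```

Request:
send_rows(
  moves=[0.01, -0.04, -0.02, 0, 0, 0, 0.02, -0.08, -0.05, 0, 0, 0, 0.02, -0.12, -0.08, 0, 0, 0, 0.02, -0.16, -0.1, 0, 0, 0, 0.02, -0.2, -0.12, 0, 0, 0],
)

```text
clock: 45.6
tool_pos: [0.5102, 0.1096, 0.2384]
eef_rot: [-0.044, 0.999, -0.002, -0.007]
contact_force: [0.6, 0.5, 1.1]
opening: 0.005
```

```bash
python3 - <<'E'
from h import *
s=st();a=snap('scene','y1');t=snap('top')
yv=np.array([-np.sin(az),np.cos(az)]);xv=np.array([yv[1],-yv[0]])
for s in (a,t):
  c=cloud(s);hsv=cv2.cvtColor(s['image'],cv2.COLOR_RGB2HSV)
  w=(hsv[...,1]<60)&(hsv[...,2]>150)&(c[...,1]>.2)&(c[...,1]<.42)&(c[...,0]>.5)&(c[...,0]<.7)&(c[...,2]>.055);P=c[w];print(len(P),'front s',np.percentile(P[:,:2]@xv,[2,50,98]) if len(P) else '')
for n in ['canister','clip_tray','ring_dish','jar','clip_c']:
  c=cloud(t)
  for o in imaging.silhouettes(n,t)[:1]: print(n,np.median(c[o['pixels']],0).round(3))
x=cv2.cvtColor(cv2.resize(a['image'][100:220,300:460],None,fx=5,fy=5,interpolation=cv2.INTER_CUBIC),cv2.COLOR_RGB2BGR);cv2.imwrite('pics/y2.png',x)
E
```

```text
t 45.6 pos [0.5102 0.1096 0.2384] rotM [[-0.996, -0.088, 0.014], [-0.089, 0.996, -0.004], [-0.013, -0.005, -1.0]] F [0.6 0.5 1.1] op 0.005
62 front s [0.649556   0.65274906 0.65651206]
378 front s [0.6467623  0.65451662 0.66348568]
canister [0.297 0.374 0.146]
clip_tray [ 0.768 -0.196  0.007]
ring_dish [0.368 0.123 0.018]
jar [ 0.579 -0.469  0.06 ]
```

View pics/y1.png

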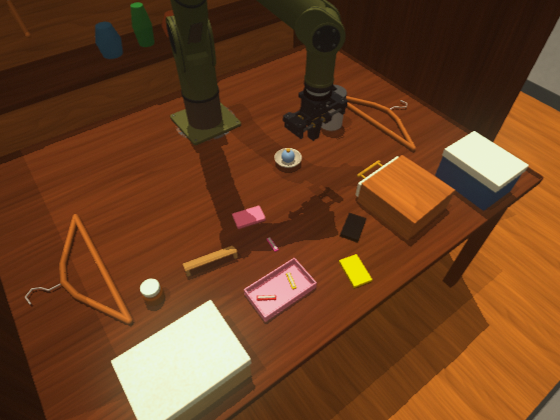

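View pics/y2.png

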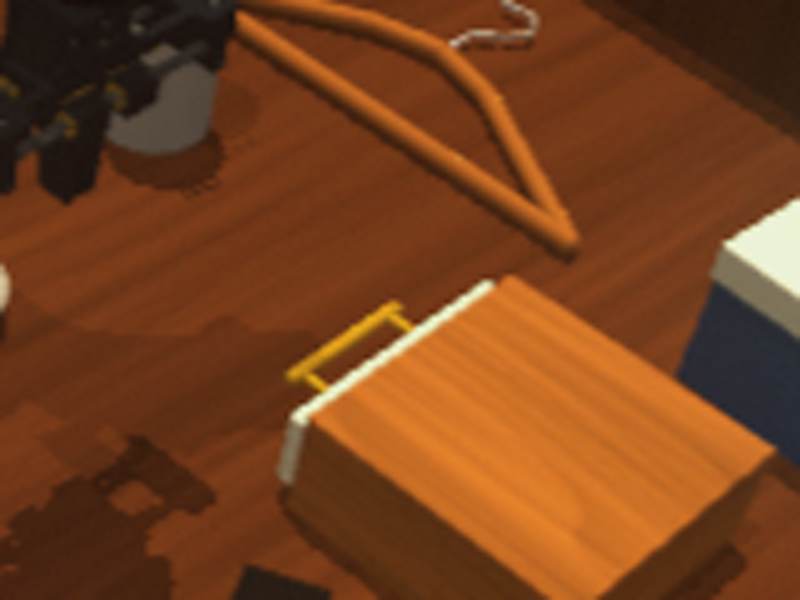

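```bash
python3 - <<'E'
from h import *
print(r.finish_job())
E
```

```text
the job is handed in; nothing more can be done
None
```

All three tiles are stacked flat and pale side up in the drawer, and the drawer is shut. I handed the job in at about 46 s. The two green-side-up tiles were turned over at the stop board first.

**Last checks before shutting**
- The picture showed a level three-tile stack. Its top measured 57 mm above the shelf, against 58 mm expected and 63 mm for the walls.
- The stack could not be seen once the drawer was closed.

**Last checks after shutting**
- The handle hit its stop at 13 N, about 1 mm from the shut position I had worked out.
- The picture shows no gap between the drawer front and the chest.
- The canister, tray, dish and jar read the same positions as at the start. The network missed the small clip and I did not query the bauble. Both look unmoved in the picture.
- The pink, black and yellow look-alikes were not touched.

**What went wrong**
- The first tile landed leaning on the drawer front, because the drawer had slid in about 15 mm from fully open. I regripped it and laid it flat.
- On the last pick the fingertips pressed the table with about 103 N of contact force, under the 120 N wrist limit. If the 40 N limit for the arm and gripper body also counts the fingertips, that press could have failed the run.

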